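# Third hand at the profile joining fixture

### The arm

A 6-joint arm with a two-finger parallel gripper is mounted at the origin on the work surface. World frame = base frame: x ahead of the robot, y to its left, z up, the work surface at z = 0. Lengths are in m, angles in rad, forces in N, time in s.
With the tool pointing down it reaches from about 0.3 to 1 m from the base axis. Payload 5.1 kg.
Tool frame: the origin (TCP) lies midway between the tips of the shut fingers; the grasp point (between the pads) lies 19 mm behind it (manip.hold_point_z is the distance from the TCP to the grasp point, in m); y points along the fingers, x is the direction in which the jaws open and shut, and the axes are right-handed (so a half turn about y gives the same grasp; the last joint's range is limited). The gripper opens to 95 mm and grips with 3 to 60 N. Pads are 20 mm wide; open, the fingers measure 119 mm over their backs; the gripper's body (75 mm by 180 mm) begins 59 mm behind the grasp point.
Start: joints at [1.094, 0.124, 1.65, -0, 1.367, -0.083], TCP at [0.249, 0.6, 0.187] pointing down, gripper open.
Joint ranges: [-2.61, 2.61], [-1.02, 2.33], [0.03, 2.71], [-1.35, 4.49], [0.32, 2.68], [-2.91, 2.91]. Speed limits (rad/s): [2.57, 2.57, 3.14, 3.14, 3.14, 3.14].

### API

Orientations are given as a rotation vector (axis times angle).
In Python, from bench import manip gives the robot as it stands.
- The arm moves only by the tool drive_tool, never from a script. Its argument "increments" is a list of rows, each a list of 7 numbers: the turn, a rotation vector about the tool's x, y, z in units of 8 degrees (1.0 is 8 degrees), then the shift along the tool's x, y, z in units of 60 mm (1.0 is 60 mm), then the closure in counts, from 0 (fully open) to 255 (shut). A call has 1 to 5 rows; each row is the pose to reach, as a shift and turn from the pose measured when the call began, along the tool's axes at that moment; what a row does not reach only later rows make up. A row lasts 1/8 s, in which the tool goes at most 62.5 mm and 10.7 degrees, less where a joint would pass 70% of its speed; a pose out of reach is approached as far as the arm can. A call with a gripper value outside its range is refused whole. The fingers move at their own pace and stop on an object; the grip force is fixed at half the most. Time passes only in rows, so rows that repeat a pose let the fingers close. It gives the time, the measured TCP pose, the force and the opening at its end, in the units of the state.
- manip.read_state(): the state, without advancing time (a new reading comes with each control period).
- manip.capture(name): name is "side" or "top"; returns the picture (480x640x3 uint8, blue, green, red); there is no depth.
- manip.get_calibration(name): a dict with "camera_matrix" (3x3 intrinsics, pixels), "k1" (the pictures are not rectified: a ray, as slopes to the right and down, at radius r is drawn at 1 + k1 r^2 times it, then the intrinsics apply), "R" (3x3) and "t" (3): a world point X has camera coordinates R X + t. Camera axes: x right, y down, z forward; pixel columns grow to the right and rows downward; lengths in m; the calibration is good to about 2 mm. A picture is of the moment at which its call begins. get_calibration takes no time and is no camera call.
- manip.close_job(): hands the job in, once; it reports no verdict.
The state is a dict: "time": time; "qpos": joint angles; "qd": joint speeds; "joint_torque": joint torques, N m; "tcp_pos": TCP position; "ee_rot": TCP orientation; "force": force on the tool from outside, world axes, zero at the start; "torque": the same for the moment, N m; "width": opening from 0.0 (shut) to 1.0 (fully open).
Only numpy, scipy, OpenCV 4.12 (cv2) and the standard library are available. Lean on these libraries where they do the work, as an engineer would, in place of code of your own. Each camera call takes 0.05 s, during which the arm holds its last target.

### The job

Lay the long loose aluminium profile flat on the bed of the joining fixture, along its fence and in line behind the profile that is already there, and slide it up to close the gap between them. Then press both against the sprung end stop with a steady push of about 10 N and finish while still holding that push, both profiles flat and flush along the fence, so that I can screw on the joining plate. Never drive the sprung stop to the end of its travel, and leave the other things on the bench where they are.

Things in the scene. Friction and masses are not known exactly. Their poses are not given: they have to be found in the camera images.
- fixture: Joining fixture screwed to the bench: grey bed plate 110 x 460 x 12 mm (its x, y, z), origin at the centre of its underside, bed top at z = 12 mm. Low steel fence along the +x side (see fence); the -x side and the -y end are open. At the +y end stands the housing of the sprung stop (x -25 to +45, y +180 to +230, 56 mm high). Its y axis is within 0.25 rad of the world's y.
- fence (a point): Middle of the top inner edge of the fixture's fence, at x = +30, y = -50, z = 24 mm in the fixture frame, axes as the fixture's. The fence's inner face looks to -x; the fence is 12 mm thick, 12 mm higher than the bed, and runs from y = -230 to +130 mm. A profile lying against it has its centre line at x = +10 mm in the fixture frame.
- plunger (a joint): Travel of the sprung end stop in m: 0 = fully out, 0.025 = end of its travel (beyond 0.023 counts as the end). Pushed to the fixture's +y it resists with 1 N per mm, from zero, and springs back when released: 10 N sink it 10 mm (friction of the seated profile on bed and fence adds 1 to 2 N to the push).
- stop_face (a point): Centre of the black pad (38 mm wide, 36 mm high) of the sprung stop, on the face that looks to the fixture's -y; with the stop fully out it is at x = +10, y = +130, z = 32 mm in the fixture frame. Moves with the stop.
- seated_profile: Slotted square aluminium profile, 40 x 40 mm, 120 mm long along its y axis, about 0.2 kg, origin at the centre of its underside. It lies loose on the fixture's bed along the fence (within 2 mm), its +y end 2 to 12 mm short of the stop's pad. The long profile pushes it; its -y end is the face to butt against.
- long_profile: The longer of two slotted square aluminium profiles on the bench: 40 x 40 mm, 150 mm long along its y axis, about 0.25 kg, origin at the centre of its underside; its ends are alike. Starts flat on the bench at the robot's right (-y), in either of two places, its y axis within 0.4 rad of the world's y. When butted, the origins of the long and the seated profile are 135 mm apart.
- short_profile: Bystander: the same 40 x 40 mm profile but only 90 mm long, in the other of the two places. Origin at the centre of its underside. Leave alone.
- joining_plate: Bystander: flat steel plate 36 x 160 x 5 mm with four holes, on the bench along the -x side of the fixture. Origin at the centre of its underside. Leave alone.
- angle_bracket: Bystander: small aluminium angle, 36 x 40 mm, 40 mm high, on the bench at the -x side of the fixture. Origin at the centre of its underside. Leave alone.
- bolt_tub: Bystander: open grey plastic tub 80 x 80 x 45 mm beyond the fixture. Origin at the centre of its underside. Leave alone.
- mallet: Bystander: hammer lying on the bench beyond the loose profiles, about 260 mm long, origin about the middle of its underside. Leave alone.
- driver: Bystander: screwdriver about 200 mm long lying on the bench beyond the fixture, origin about the middle of its underside. Leave alone.
Not all that is in view belongs to the job. What is shaped like the seated_profile but orange or red is not meant.

How it is judged:
By the outcome, as a careful person would: the job done as asked, in the order asked, and still so for the second after the job is handed in, while the arm keeps its last pose, push and grip.
It also fails if it takes over 51 s, if anything falls off the work surface, if the arm or the gripper's body presses on something with over 40 N, if the wrist force passes 120 N, or if a joint passes its speed limit or range.

## Working session

There is one attempt and no reset: what is moved stays moved. The work goes in short steps, Python scripts to look and compute and a tool call to move; the robot and the scene stay as the last step left them, time stands still between calls to the robot, and variables do not carry over. Pictures are saved under pics/ and viewed, and the job is handed in when it is done.

Besides the shell and the picture viewer there is one more tool, called after "Emit:" as name(argument=value, ...), one argument or row to a line, values as JSON. drive_tool: Moves the arm, as the interface text tells. Its arguments: {"type":"object","properties":{"increments":{"type":"array","items":{"type":"array","items":{"type":"number"}}}},"required":["increments"]}

```bash
ls; mkdir -p pics
python3 - <<'E'
from bench import manip
import cv2
s=manip.read_state(); print(s)
print(manip.hold_point_z)
for n in("side","top"):
    im=manip.capture(n); cv2.imwrite(f"pics/{n}0.png",im); print(n,manip.get_calibration(n))
E
```

```text
pics
{'time': 0.0, 'qpos': array([ 1.09440735e+00,  1.24493438e-01,  1.65166119e+00, -4.09359625e-06,
        1.36747881e+00, -8.26409135e-02]), 'qd': array([ 3.73333880e-04, -7.03548497e-04,  5.60100672e-05,  4.87080423e-04,
       -1.07733562e-03, -2.45109077e-04]), 'joint_torque': array([ 1.68793358e-04, -4.17610180e+01, -3.59925807e+01,  7.74288224e-02,
        4.93123813e-02, -1.64273283e-04]), 'tcp_pos': array([0.24910953, 0.59962412, 0.18610222]), 'ee_rot': array([-1.37114808, -0.91311825,  0.91605613]), 'force': array([-0.1460531 , -0.45739011,  0.22722565]), 'torque': array([ 0.01039129, -0.00650773,  0.03078008]), 'width': 1.0014475086355452}
0.0188
side {'camera_matrix': array([[463.08201524,   0.        , 320.3095093 ],
       [  0.        , 463.08201524, 239.17832825],
       [  0.        ,   0.        ,   1.        ]]), 'k1': -0.019271911727057386, 'R': array([[ 8.83408367e-01, -4.68603766e-01,  4.09813820e-04],
       [-2.33469720e-01, -4.40893330e-01, -8.66663119e-01],
       [ 4.06302285e-01,  7.65521771e-01, -4.98893647e-01]]), 't': array([-0.44018095,  0.22465542,  0.93616751])}
top {'camera_matrix': array([[510.07702565,   0.        , 317.99446423],
       [  0.        , 510.07702565, 233.77747445],
       [  0.        ,   0.        ,   1.        ]]), 'k1': -0.07453477449356069, 'R': array([[ 0.02795498, -0.99919806,  0.02866636],
       [-0.99431106, -0.03074406, -0.10198197],
       [ 0.10278151, -0.02565237, -0.99437313]]), 't': array([0.03542789, 0.54682359, 1.01687305])}
```

View pics/side0.png

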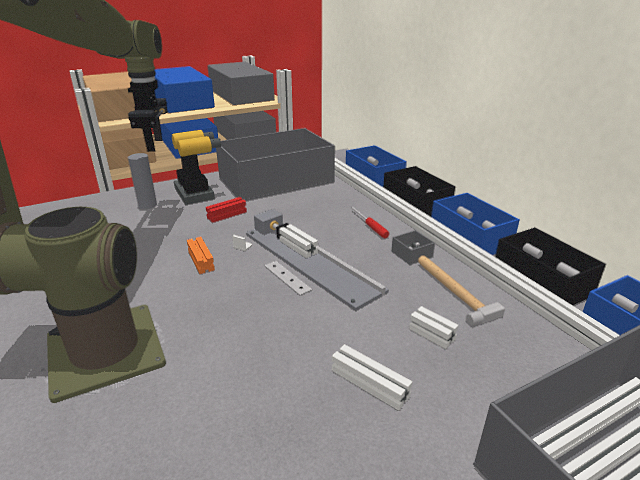

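View pics/top0.png

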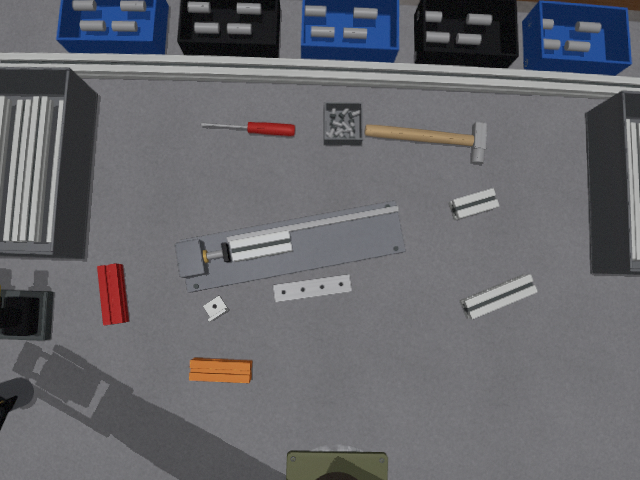

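Top view: loose profiles at (500,297), about 75 px long, and (475,204), about 48 px. Seated profile at (260,246), fixture bed from (177,240) to (405,250). The red (112,294) and orange (220,371) pieces are decoys, and the light-grey stock in the bins is not relevant. I choose (500,297), the longer one, and check it in close crops.

```bash
cat > h.py <<'E'
import numpy as np, cv2
from bench import manip
from scipy.optimize import brentq, least_squares
from scipy.spatial.transform import Rotation as Ro
def und(n,p):
    c=manip.get_calibration(n);K=c["camera_matrix"]
    x=(p[0]-K[0,2])/K[0,0];y=(p[1]-K[1,2])/K[1,1]
    rd=np.hypot(x,y); r=rd
    for _ in range(30): r=rd/(1+c["k1"]*r*r)
    f=1/(1+c["k1"]*r*r); return np.array([x*f,y*f,1.])
def ray(n,p):
    c=manip.get_calibration(n); return -c["R"].T@c["t"], c["R"].T@und(n,p)
def atz(n,p,z):
    o,d=ray(n,p); return o+d*(z-o[2])/d[2]
def proj(n,X):
    c=manip.get_calibration(n);K=c["camera_matrix"]
    q=c["R"]@np.asarray(X)+c["t"]; x,y=q[:2]/q[2]; f=1+c["k1"]*(x*x+y*y)
    return np.array([K[0,0]*x*f+K[0,2],K[1,1]*y*f+K[1,2]])
def tri(a,b):
    o1,d1=ray("side",a);o2,d2=ray("top",b)
    A=np.stack([d1,-d2],1); s=np.linalg.lstsq(A,o2-o1,rcond=None)[0]
    p,q=o1+s[0]*d1,o2+s[1]*d2; return (p+q)/2,np.linalg.norm(p-q)
def crop(im,x0,y0,x1,y1,name):
    k=min(800/(x1-x0),600/(y1-y0)); k=int(k)
    c=cv2.resize(im[y0:y1,x0:x1],None,fx=k,fy=k,interpolation=cv2.INTER_CUBIC)
    for i in range(x0,x1,10):
        cv2.line(c,((i-x0)*k,0),((i-x0)*k,6),(0,255,255),1)
        if i%20==0: cv2.putText(c,str(i),((i-x0)*k,18),0,.4,(0,255,255),1)
    for i in range(y0,y1,10):
        cv2.line(c,(0,(i-y0)*k),(6,(i-y0)*k),(0,255,255),1)
        if i%20==0: cv2.putText(c,str(i),(8,(i-y0)*k+4),0,.4,(0,255,255),1)
    cv2.imwrite(name,c)
def tf(): 
    s=manip.read_state(); return s["tcp_pos"],Ro.from_rotvec(s["ee_rot"]).as_matrix(),s
E
python3 - <<'E'
from h import *
t=cv2.imread("pics/top0.png");s=cv2.imread("pics/side0.png")
crop(t,440,260,560,340,"pics/c1.png")
crop(s,320,330,430,412,"pics/c2.png")
crop(t,165,190,415,300,"pics/c3.png")
crop(s,235,200,395,315,"pics/c4.png")
p,R,st=tf();print(R)
E
```

```text
[[ 3.83702975e-01 -8.26410859e-04 -9.23456195e-01]
 [ 9.23454804e-01 -1.60944944e-03  3.83703838e-01]
 [-1.80335307e-03 -9.99998363e-01  1.45602538e-04]]
```

View pics/c1.png

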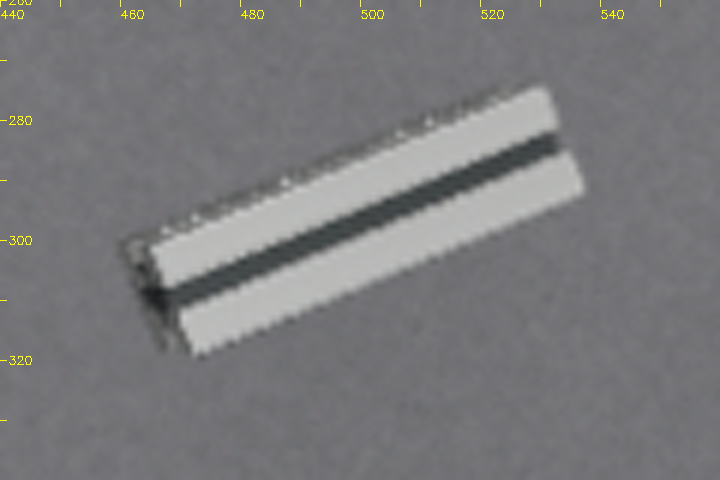

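View pics/c2.png

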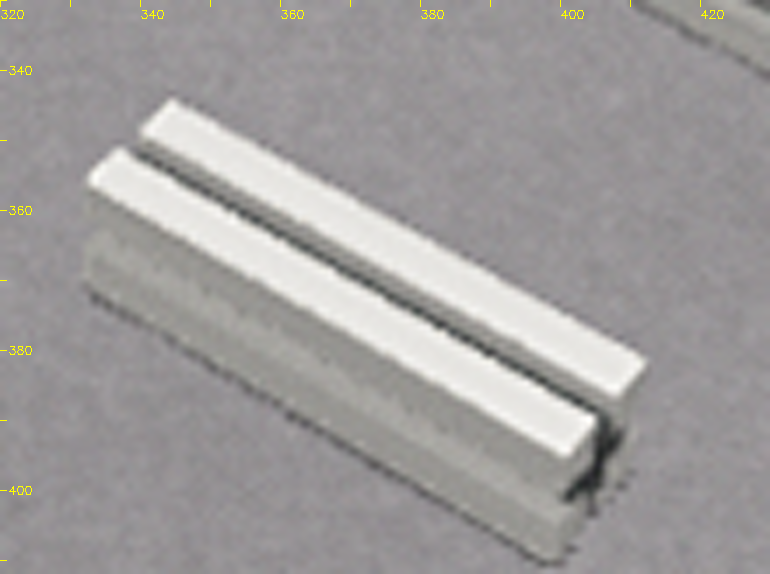

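View pics/c3.png

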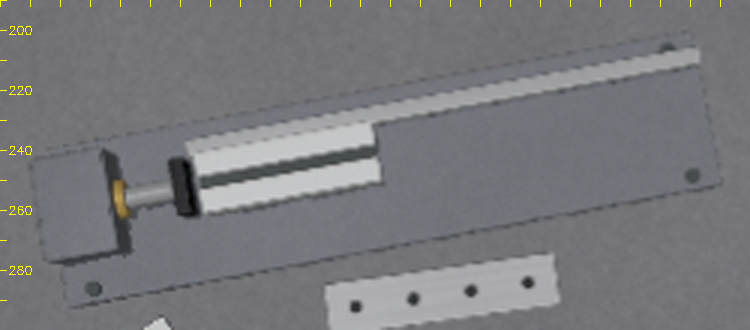

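View pics/c4.png

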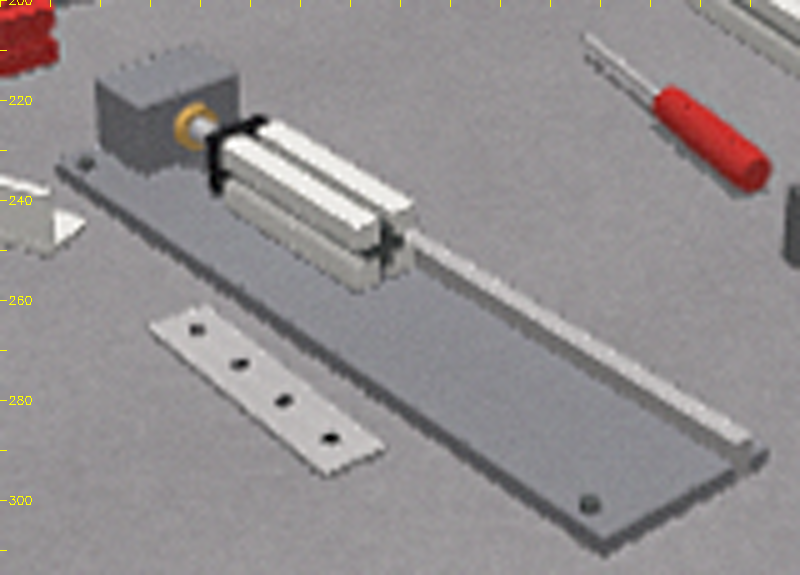

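Crops: c1 and c2 show the long profile, with a clean top face and one slot; c3 and c4 show the fixture with its fence at +x and the pad at about (226,252) in the top picture. Next I triangulate these corners.

```bash
cat > meas.py <<'E'
from h import *
def C(pts,x0,y0,k): return [np.array([x0+(a+.5)/k-.5,y0+(b+.5)/k-.5]) for a,b in pts]
# order: (+y,-x),(+y,+x),(-y,+x),(-y,-x)
T=C([(197,356),(152,245),(547,86),(585,190)],440,260,6)
S=C([(88,182),(175,98),(648,362),(570,458)],320,330,7)
P=[]
for a,b in zip(S,T):
    X,e=tri(a,b);P.append(X);print(X.round(4),"gap",round(e,4))
P=np.array(P)
print("len",np.linalg.norm((P[0]+P[1]-P[2]-P[3])/2),"wid",np.linalg.norm((P[0]+P[3]-P[1]-P[2])/2),"z",P[:,2].mean())
def fit(T,S,model,x0,fixz=None):
    # pose: x,y,z0,yaw
    def pts(v):
        c,s=np.cos(v[3]),np.sin(v[3]); R=np.array([[c,-s,0],[s,c,0],[0,0,1]])
        return (R@np.array(model).T).T+v[:3]
    def f(v):
        v=np.array(v); 
        if fixz is not None: v[2]=fixz
        r=[]
        for m,t,s in zip(pts(v),T,S):
            if t is not None: r+=list(proj("top",m)-t)
            if s is not None: r+=list(proj("side",m)-s)
        return np.array(r)
    o=least_squares(f,x0); return o.x,f(o.x)
L=lambda l,h:[(-.02,l/2,h),(.02,l/2,h),(.02,-l/2,h),(-.02,-l/2,h)]
v,r=fit(T,S,L(.15,.04),[.4,-.3,0,-.3]); print("long",v.round(4),np.abs(r).max().round(2))
v,r=fit(T,S,L(.15,.04),[.4,-.3,0,-.3],0.); print("long z0",v.round(4),r.round(1))
# seated
T2=C([(201,214),(195,157),(374,122),(381,180)],165,190,3)
S2=C([(222,146),(270,122),(413,205),(363,237)],235,200,5)
for a,b in zip(S2,T2):
    X,e=tri(a,b);print(X.round(4),"gap",round(e,4))
v,r=fit(T2,S2,L(.12,.04),[.5,0.1,0.012,-.1]); print("seated",v.round(4),r.round(1))
v,r=fit(T2,S2,L(.12,.04),[.5,0.1,0.012,-.1],.012); print("seated z",v.round(4),r.round(1))
# fixture: bed corners top (-x,+y),( -x,-y) ,(+x,+y)?,(+x,-y); fence end top inner/outer at y=-230
M=[(-.055,.23,.012),(-.055,-.23,.012),(.055,-.23,.012),(.03,-.23,.024),(.042,-.23,.024),(.03,.13,.024),(.042,.13,.024),(-.025,.18,.056),(.045,.18,.056),(.045,.23,.056),(-.025,.23,.056),(.055,.23,.012)]
T3=C([(70,305),(721,184),(690,33),(700,62),(699,48),None,(187,145),(117,250),(103,151),(31,157),(47,262),None] and [(70,305),(721,184),(690,33),(700,62),(699,48),(0,0),(187,145),(117,250),(103,151),(31,157),(47,262),(0,0)],165,190,3)
S3=C([(58,167),(602,547),(766,453),(737,445),(752,436),(0,0),(0,0),(140,107),(239,73),(185,46),(97,84),(0,0)],235,200,5)
for i in (5,11):T3[i]=None
for i in (5,6,11):S3[i]=None
v,r=fit(T3,S3,M,[.5,0.1,0,-.1]); print("fix",v.round(4),r.round(1))
v,r=fit(T3,S3,M,[.5,0.1,0,-.1],0.); print("fix z0",v.round(4),np.abs(r).max())
E
python3 meas.py
```

```text
[ 0.3814 -0.266   0.0397] gap 0.0015
[ 0.4182 -0.2499  0.0407] gap 0.0011
[ 0.4748 -0.3883  0.0407] gap 0.0002
[ 0.4399 -0.4026  0.0389] gap 0.001
len 0.149054870562074 wid 0.03894932082504831 z 0.04002373874465369
long [ 4.286e-01 -3.267e-01 -1.000e-04  3.958e-01] 0.81
long z0 [ 0.4286 -0.3267  0.      0.3958] [-0.2 -0.3 -0.7 -0.3 -0.1 -0.2 -0.3  0.3 -0.2 -0.6  0.4  0.   0.8  0.2
 -0.3  0.2]
[0.485  0.2217 0.0488] gap 0.003
[0.52   0.2279 0.0523] gap 0.0024
[0.5478 0.1098 0.0515] gap 0.0009
[0.512  0.103  0.0453] gap 0.0042
seated [0.5161 0.1657 0.0094 0.2239] [ 1.2  0.2 -0.8  0.3 -0.4 -0.5  1.1  0.6 -1.  -0.3  0.3  0.3  0.5 -0.1
 -1.5 -1.1]
seated z [ 0.5158  0.165  -0.2402  0.2234] [ 1.4  0.3 -0.9 -0.4 -0.2 -0.4  1.1 -0.1 -0.7 -0.2  0.2 -0.4  0.8  0.1
 -1.5 -1.8]
fix [ 0.5211  0.1033 -0.0037  0.2142] [-0.6  0.8 -1.2 -0.6  0.5  0.3  0.2 -0.6  0.4 -0.4  0.7 -0.5  0.4  0.6
 -0.4  1.  -0.4 -0.3  0.1  0.8 -0.6 -1.3  1.1 -0.2 -0.3  1.   0.  -1.8
  0.   0.5 -0.7  0.7  0.9  0.1 -0.4  0.4 -1.4 -0.6]
fix z0 [0.5205 0.1024 0.4251 0.2133] 1.7542877981257163
```

The measurements agree with the description: the long profile is 149 x 39 mm with its top at z = 40 mm, and the fixture and seated profile fit. Next is a helper that works out the increments.

```bash
cat > go.py <<'E'
from h import *
import sys
F=np.array([.5205,.1024]);FY=.2135
def fix(x,y,z=0,yaw=FY):
    c,s=np.cos(FY),np.sin(FY); return np.array([F[0]+c*x-s*y,F[1]+s*x+c*y,z])
def infix(p):
    d=np.asarray(p)[:2]-F;c,s=np.cos(FY),np.sin(FY);return np.array([c*d[0]+s*d[1],-s*d[0]+c*d[1]])
def go(p,yaw,full=True):
    t,R,st=tf()
    Rt=np.stack([[np.cos(yaw),np.sin(yaw),0],[0,0,-1],[-np.sin(yaw),np.cos(yaw),0]],1)
    rv=Ro.from_matrix(R.T@Rt).as_rotvec()/np.radians(8)
    print("t",st["time"].round(2),"turn",rv.round(3),"shift",(R.T@(np.asarray(p)-t)/.06).round(3),"tcp",t.round(4),"fix",infix(t).round(4),"F",st["force"].round(1),"w",st["width"].round(3))
E
python3 -c "
from go import *
go([.4286,-.3267,.12],.3958)"
```

```text
Traceback (most recent call last):
  File "go.py", line 12, in go
    print("t",st["time"].round(2),"turn",rv.round(3),"shift",(R.T@(np.asarray(p)-t)/.06).round(3),"tcp",t.round(4),"fix",infix(t).round(4),"F",st["force"].round(1),"w",st["width"].round(3))
              ^^^^^^^^^^^^^^^^
AttributeError: 'float' object has no attribute 'round'
```

```bash
sed -i 's/st\["time"\].round(2)/round(st["time"],2)/; s/st\["width"\].round(3)/round(float(st["width"]),3)/' go.py
python3 -c "
from go import *
go([.4286,-.3267,.12],.3958)"
```

```text
t 0.1 turn [ 4.000e-03  5.595e+00 -1.300e-02] shift [-13.108   1.126  -8.686] tcp [0.2492 0.5997 0.1862] fix [-0.1598  0.5435] F [-0.6 -0.2  0.2] w 0.998
```

Emit:
drive_tool(
  increments=[
    [0,1.1,0,-0.8,0,-0.55,0],
    [0,2.2,0,-1.7,0,-1.1,0],
    [0,3.3,0,-2.5,0,-1.65,0],
    [0,4.4,0,-3.4,0,-2.2,0],
    [0,5.5,0,-4.2,0,-2.8,0],
  ],
)

```text
time: 0.72
tcp_pos: [0.3072, 0.3005, 0.1861]
ee_rot: [-1.549, -0.317, 0.319]
force: [0.6, -0.1, 0.2]
width: 1.002
```

```bash
python3 -c "
from go import *
go([.4286,-.3267,.12],.3958)"
```

```text
t 0.72 turn [ 0.011  0.066 -0.012] shift [ -2.258   1.122 -10.403] tcp [0.3072 0.3005 0.1861] fix [-0.1665  0.2388] F [ 0.6 -0.1  0.2] w 1.002
```

Emit:
drive_tool(
  increments=[
    [0,0,0,-0.2,0,-1.0,0],
    [0,0,0,-0.4,0,-2.0,0],
    [0,0,0,-0.65,0,-3.0,0],
    [0,0,0,-0.85,0,-4.0,0],
    [0,0.07,0,-1.05,0,-5.0,0],
  ],
)

```text
time: 1.35
tcp_pos: [0.3673, -0.0019, 0.1866]
ee_rot: [-1.551, -0.31, 0.31]
force: [1.3, 0.6, -0.4]
width: 0.998
```

Emit:
drive_tool(
  increments=[
    [0,0,0,-0.2,0,-1.0,0],
    [0,0,0,-0.4,0,-2.0,0],
    [0,0,0,-0.65,0,-3.0,0],
    [0,0,0,-0.85,0,-4.0,0],
    [0,0,0,-1.1,0,-5.0,0],
  ],
)

```text
time: 1.98
tcp_pos: [0.4217, -0.3062, 0.1868]
ee_rot: [-1.55, -0.309, 0.31]
force: [0.3, 0.3, -0.2]
width: 1.001
```

```bash
python3 -c "
from go import *
go([.4286,-.3267,.12],.3958)"
```

```text
t 1.98 turn [ 0.011 -0.01  -0.003] shift [-0.024  1.115 -0.357] tcp [ 0.4217 -0.3062  0.1868] fix [-0.1832 -0.3784] F [ 0.3  0.3 -0.2] w 1.001
```

Emit:
drive_tool(
  increments=[
    [0,0,0,-0.02,0,-0.35,0],
    [0,0,0,-0.02,0.7,-0.36,0],
    [0,0,0,-0.02,1.3,-0.36,0],
    [0,0,0,-0.02,1.3,-0.36,0],
    [0,0,0,-0.02,1.3,-0.36,0],
  ],
)

```text
time: 2.6
tcp_pos: [0.4294, -0.3271, 0.1101]
ee_rot: [-1.551, -0.31, 0.309]
force: [-0.5, -0.0, 0.9]
width: 0.999
```

```bash
python3 -c "
from go import *
go([.4286,-.3267,.017],.3958)
t=manip.capture('top');s=manip.capture('side')
cv2.imwrite('pics/t1.png',t)
crop(s,300,270,460,390,'pics/s1.png')"
```

```text
t 2.6 turn [ 0.02  -0.009  0.001] shift [-0.01   1.551  0.016] tcp [ 0.4294 -0.3271  0.1101] fix [-0.18   -0.4005] F [-0.5 -0.   0.9] w 0.999
```

View pics/s1.png

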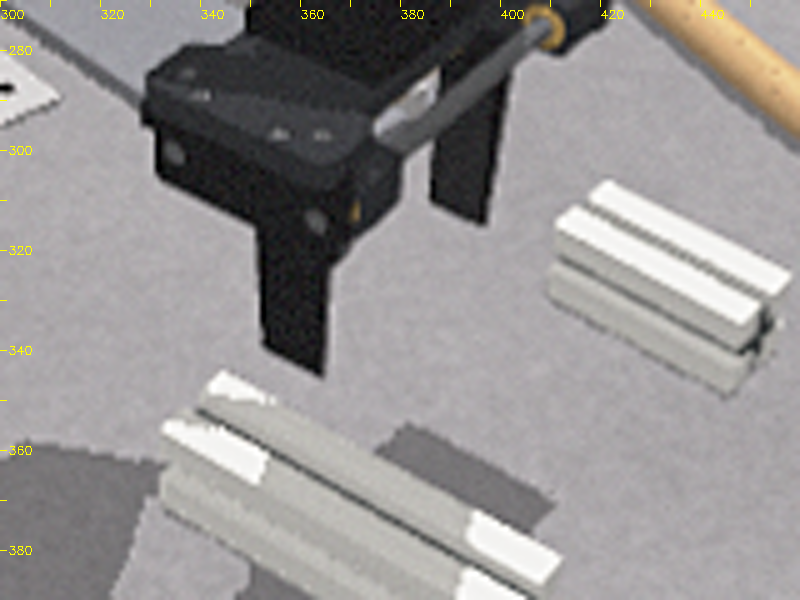

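The side view shows the open gripper straddling the long profile, with finger tips at about (323,375) and (487,225). The short profile at (670,290) in the crop is clear. I descend and grip.

Emit:
drive_tool(
  increments=[
    [0,0,0,0,0.8,0,0],
    [0,0,0,-0.01,1.55,0.01,0],
    [0,0,0,-0.01,1.55,0.01,0],
    [0,0,0,-0.01,1.55,0.01,0],
    [0,0,0,-0.01,1.55,0.01,60],
  ],
)

```text
time: 3.32
tcp_pos: [0.4313, -0.3293, 0.0213]
ee_rot: [-1.557, -0.314, 0.306]
force: [0.5, -0.3, -0.2]
width: 0.944
```

Emit:
drive_tool(
  increments=[
    [0,0,0,0,0,0,120],
    [0,0,0,0,0,0,200],
    [0,0,0,0,0,0,255],
    [0,0,0,0,0,0,255],
    [0,0,0,0,0,0,255],
  ],
)

```text
time: 3.95
tcp_pos: [0.4312, -0.3292, 0.0211]
ee_rot: [-1.557, -0.314, 0.306]
force: [0.3, -0.6, 0.7]
width: 0.429
```

Emit:
drive_tool(
  increments=[
    [0,0,0,0,0,0,255],
    [0,0,0,0,0,0,255],
    [0,0,0,0,0,0,255],
  ],
)

```text
time: 4.32
tcp_pos: [0.4311, -0.3292, 0.0211]
ee_rot: [-1.557, -0.314, 0.306]
force: [-0.3, 0.4, 0.4]
width: 0.107
```

```bash
python3 -c "
from go import *
go([.4286,-.3267,.15],.3958)"
```

```text
t 4.33 turn [ 0.066 -0.009  0.022] shift [-0.017 -2.149  0.035] tcp [ 0.4311 -0.3292  0.0211] fix [-0.1788 -0.4029] F [-0.3  0.4  0.4] w 0.107
```

```bash
python3 -c "
from go import *
t=manip.capture('top');s=manip.capture('side')
crop(t,430,240,560,340,'pics/t2.png')
crop(s,300,290,440,400,'pics/s2.png');go([.4286,-.3267,.15],.3958)"
```

```text
t 4.42 turn [ 0.066 -0.008  0.022] shift [-0.017 -2.148  0.036] tcp [ 0.4312 -0.3292  0.0211] fix [-0.1788 -0.4029] F [-0.6  0.2  0.4] w 0.035
```

View pics/s2.png

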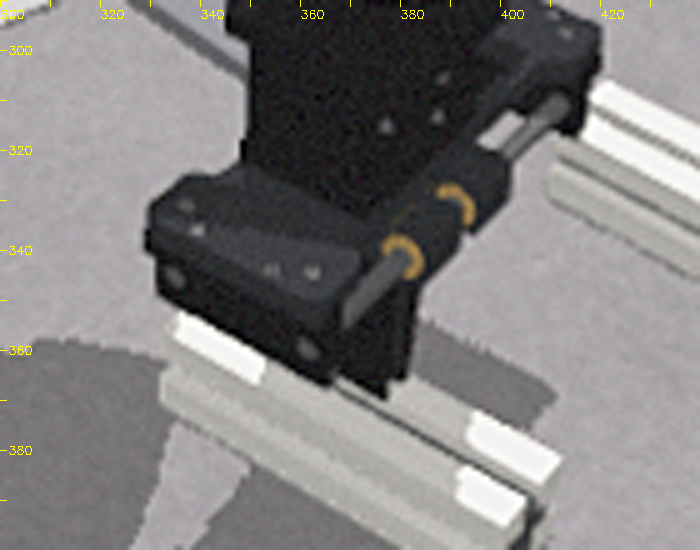

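View pics/t2.png

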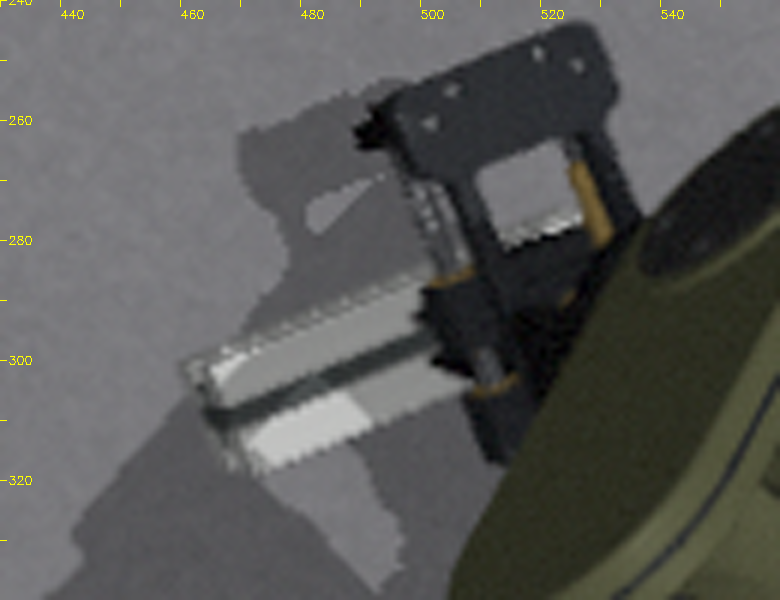

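```bash
python3 -c "
from go import *
t,R,s=tf()
print(s['qpos'].round(3))
for n in('side','top'):
  for z in(0,.02,.04): print(n,z,proj(n,t+[0,0,z]).round(1))
t=np.array([.4294,-.3271,.1101])
for sx in(-1,1):
  for w in (.01,-.01):
    print(proj('side',t+R@[sx*.0475,0,w]).round(1), proj('side',t+R@[sx*.0475,0,w]+[0,0,.02]).round(1))
"
```

```text
[-7.500e-01  4.700e-02  2.030e+00 -1.000e-03  1.055e+00 -1.144e+00]
side 0 [372.  375.8]
side 0.02 [372.7 367.9]
side 0.04 [373.3 359.8]
top 0 [499.4 294.4]
top 0.02 [503.1 294.6]
top 0.04 [507.  294.7]
[352.7 351.1] [353.1 342.1]
[362.5 356.4] [363.  347.4]
[383.4 322.5] [384.2 313.8]
[392.8 327. ] [393.7 318.3]
```

```bash
python3 -c "
from go import *
t,R,s=tf()
for z in(0,.01,.02,.03):
  print(z,[proj('side',t+R@[a,0,b]+[0,0,z]).round(1).tolist() for a,b in((-.012,.01),(-.012,-.01),(.012,-.01))])
sd=manip.capture('side'); crop(sd,340,320,420,380,'pics/s3.png')
"
```

```text
0 [[363.8, 377.0], [372.9, 382.2], [380.2, 374.5]]
0.01 [[364.1, 373.1], [373.3, 378.3], [380.6, 370.6]]
0.02 [[364.3, 369.1], [373.6, 374.3], [380.9, 366.6]]
0.03 [[364.6, 365.1], [373.9, 370.2], [381.3, 362.6]]
```

View pics/s3.png

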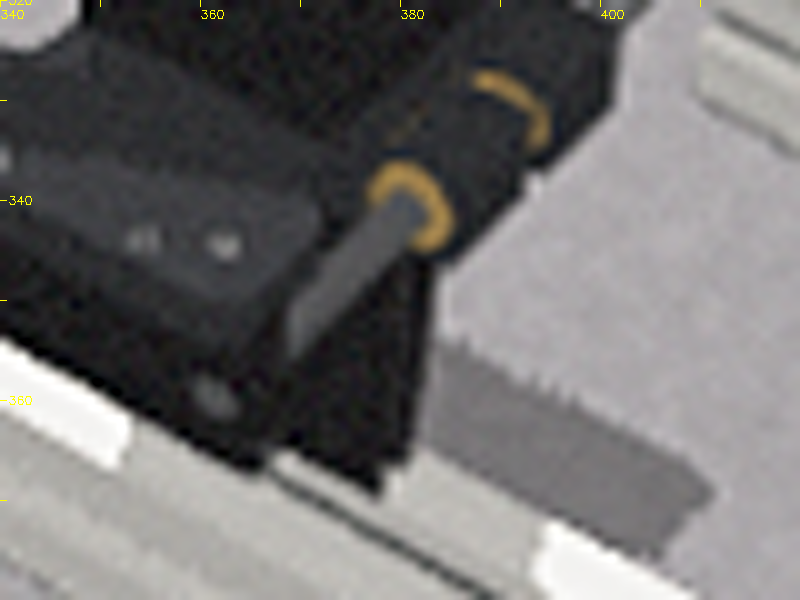

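The crop shows the shut finger tips at (378,369) and (381,365). They hover just over the profile's top face, so they closed on air and the profile has not moved. I calibrate the real tip offset from these pictures.

```bash
python3 -c "
from go import *
t,R,s=tf()
t1=np.array([.4294,-.3271,.1101])
a=t1; k=5;c=lambda u,v,x0,y0,k:np.array([x0+(u+.5)/k-.5,y0+(v+.5)/k-.5])
obs=[(a,(-.0595,0,.01),c(262,345,300,270,5)),(a,(-.0595,0,-.01),c(323,377,300,270,5)),(a,(.0475,0,.01),c(432,207,300,270,5)),(a,(.0475,0,-.01),c(487,226,300,270,5)),
(t,(.012,0,-.01),c(410,455,340,320,10)),(t,(0.0,0,-.01),c(378,495,340,320,10))]
f=lambda o:np.concatenate([proj('side',p+o+R@np.array(q))-m for p,q,m in obs])
r=least_squares(f,[0,0,0]);print(r.x.round(4),f(r.x).round(1))
"
```

```text
[0.0073 0.0041 0.0227] [-0.6  3.3 -2.9  2.1  0.3 -0.8 -1.1 -0.2  2.5 -2.3  2.1 -2.6]
```

```bash
python3 -c "
from go import *
t,R,s=tf()
t1=np.array([.4294,-.3271,.1101])
a=t1;c=lambda u,v,x0,y0,k:np.array([x0+(u+.5)/k-.5,y0+(v+.5)/k-.5])
def f(o):
  h=o[3]
  obs=[(a,(-.0475-h,0,.01),c(262,345,300,270,5)),(a,(-.0475-h,0,-.01),c(323,377,300,270,5)),(a,(.0475,0,.01),c(432,207,300,270,5)),(a,(.0475,0,-.01),c(487,226,300,270,5)),
(t,(h,0,-.01),c(410,455,340,320,10)),(t,(-h,0,-.01),c(378,495,340,320,10)),(t,(-h,0,.01),c(270,455,340,320,10))]
  return np.concatenate([proj('side',p+o[:3]+R@np.array(q))-m for p,q,m in obs])
r=least_squares(f,[0,0,0,.008]);print(r.x.round(4),f(r.x).round(1))
print(R.T@r.x[:3])
"
```

```text
[-0.0009 -0.0056  0.0333  0.0056] [ 0.8  1.5 -1.4  0.5  0.1 -1.1 -1.2 -0.4  0.3  0.4  0.   0.   1.5 -1.1]
[-0.00286075 -0.03321666 -0.00513875]
```

Emit:
drive_tool(
  increments=[
    [0,0,0,0,0.03,0,255],
    [0,0,0,0,0.05,0,255],
  ],
)

```text
time: 4.72
tcp_pos: [0.4311, -0.3292, 0.0179]
ee_rot: [-1.557, -0.314, 0.306]
force: [0.9, 1.1, 0.7]
width: 0.004
```

```bash
python3 -c "
from go import *
go([.4286,-.3267,.017],.3958); print(tf()[2]['joint_torque'].round(1))"
```

```text
t 4.72 turn [ 0.065 -0.008  0.021] shift [-0.023  0.015  0.054] tcp [ 0.4311 -0.3292  0.0179] fix [-0.1788 -0.4028] F [0.9 1.1 0.7] w 0.004
[ -0.  -33.7 -31.3  -0.    0.1  -0. ]
```

Emit:
drive_tool(
  increments=[
    [0,0,0,0,0.03,0,255],
    [0,0,0,0,0.05,0,255],
  ],
)

```text
time: 4.97
tcp_pos: [0.431, -0.3291, 0.0147]
ee_rot: [-1.557, -0.314, 0.306]
force: [-0.6, 0.5, -0.4]
width: 0.009
```

Emit:
drive_tool(
  increments=[
    [0,0,0,0,0.03,0,255],
    [0,0,0,0,0.05,0,255],
  ],
)

```text
time: 5.22
tcp_pos: [0.4312, -0.3292, 0.0129]
ee_rot: [-1.556, -0.313, 0.307]
force: [-4.6, 2.8, 12.6]
width: 0.004
```

```bash
python3 -c "
from go import *
go([.4286,-.3267,.017],.3958)
sd=manip.capture('side'); crop(sd,340,320,420,380,'pics/s4.png')"
```

```text
t 5.22 turn [ 0.058 -0.007  0.018] shift [-0.023 -0.068  0.054] tcp [ 0.4312 -0.3292  0.0129] fix [-0.1788 -0.4029] F [-4.6  2.8 12.6] w 0.004
```

View pics/s4.png

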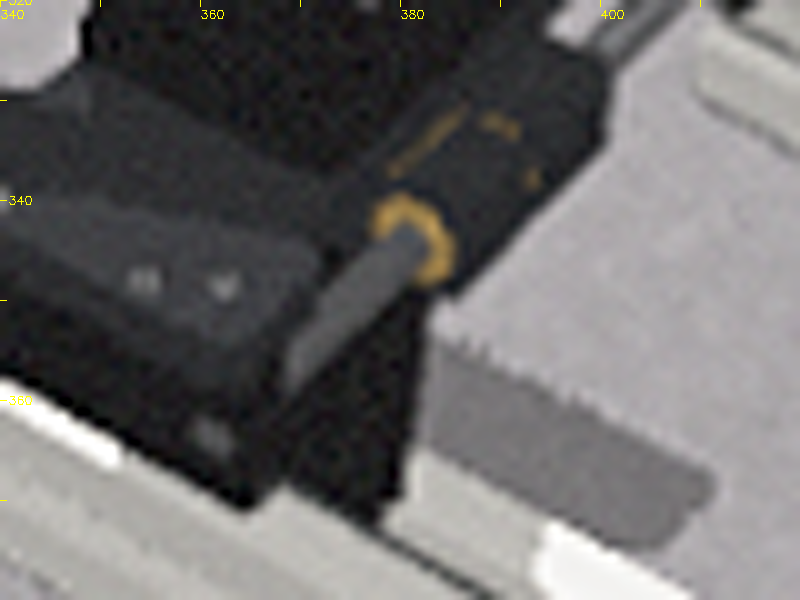

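Contact with the profile's top (z = 40 mm) came at a reading of about 13.5 mm, so the tips really stand about 26 mm above the reported TCP. I back off, then check the sideways offset with z fixed.

Emit:
drive_tool(
  increments=[
    [0,0,0,0,-0.5,0,255],
    [0,0,0,0,-0.5,0,255],
    [0,0,0,0,-0.5,0,255],
  ],
)

```text
time: 5.65
tcp_pos: [0.4307, -0.3288, 0.0424]
ee_rot: [-1.556, -0.313, 0.307]
force: [-0.5, 0.1, -0.6]
width: 0.006
```

```bash
python3 -c "
from go import *
t,R,s=tf()
go([.4286,-.3267,.017],.3958)
t1=np.array([.4294,-.3271,.1101]);t2=np.array([.4311,-.3292,.0211])
c=lambda u,v,x0,y0,k:np.array([x0+(u+.5)/k-.5,y0+(v+.5)/k-.5])
def f(o,Z=.0265):
  h=o[2];O=np.array([o[0],o[1],Z]);a=t1
  obs=[(a,(-.0475-h,0,.01),c(262,345,300,270,5)),(a,(-.0475-h,0,-.01),c(323,377,300,270,5)),(a,(.0475,0,.01),c(432,207,300,270,5)),(a,(.0475,0,-.01),c(487,226,300,270,5)),
(t2,(h,0,-.01),c(410,455,340,320,10)),(t2,(-h,0,-.01),c(378,495,340,320,10)),(t2,(-h,0,.01),c(270,455,340,320,10))]
  return np.concatenate([proj('side',p+O+R@np.array(q))-m for p,q,m in obs])
for Z in(.0265,.024,.029):
  r=least_squares(f,[0,0,.008],args=(Z,));print(Z,r.x.round(4),f(r.x,Z).round(1))
tp=manip.capture('top');sd=manip.capture('side')
crop(tp,430,220,570,325,'pics/t5.png');crop(sd,330,290,430,365,'pics/s5.png')
"
```

```text
t 5.65 turn [ 0.054 -0.007  0.016] shift [-0.02   0.423  0.049] tcp [ 0.4307 -0.3288  0.0424] fix [-0.1791 -0.4024] F [-0.5  0.1 -0.6] w 0.006
0.0265 [0.0037 0.0004 0.006 ] [ 1.   1.6 -1.3  0.5  0.  -0.7 -1.4 -0.1  0.4  0.  -0.1 -0.2  1.5 -1.3]
0.024 [0.0054 0.0026 0.0061] [ 1.   1.7 -1.2  0.5 -0.  -0.6 -1.5  0.   0.4 -0.1 -0.1 -0.2  1.5 -1.3]
0.029 [ 0.002  -0.0018  0.0058] [ 0.9  1.6 -1.3  0.5  0.1 -0.9 -1.3 -0.2  0.3  0.2 -0.1 -0.1  1.4 -1.2]
```

View pics/t5.png

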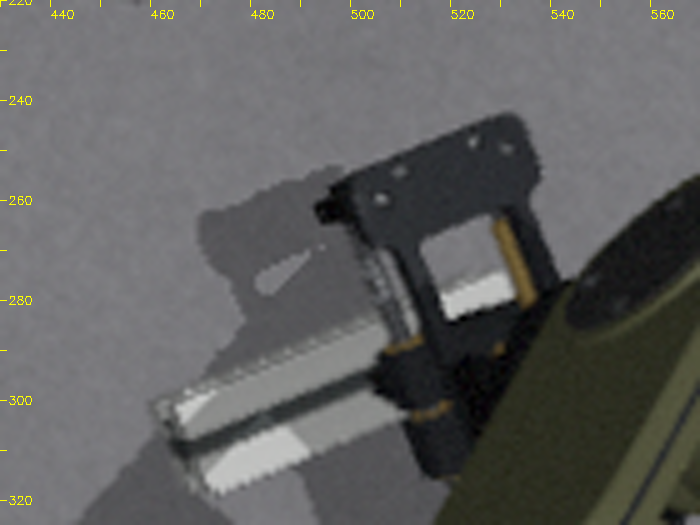

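View pics/s5.png

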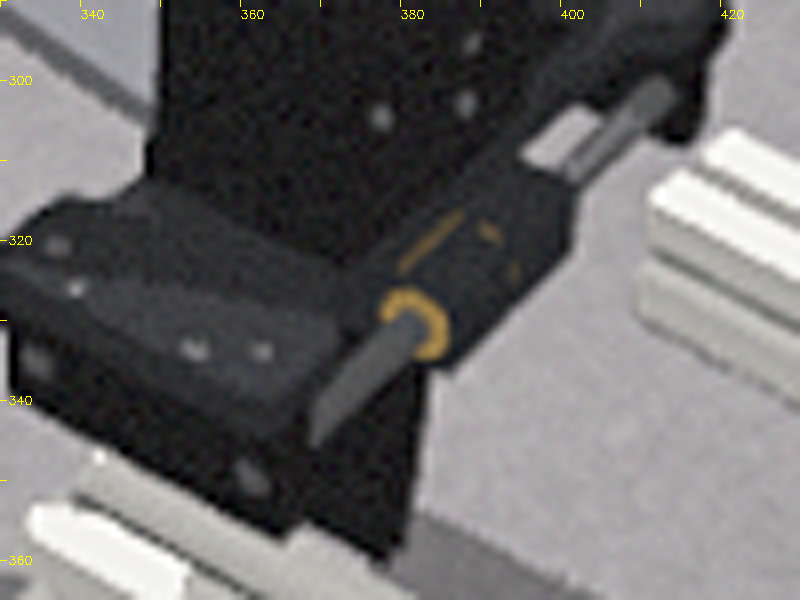

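Top view: the profile is still at its old corners. The sideways offset is only a few mm, within the jaw clearance. I open, descend to a reading of about -10 mm (real tips about 16 mm above the bench) and grip.

Emit:
drive_tool(
  increments=[
    [0.05,0,0,-0.02,0,0.05,0],
    [0.05,0,0.02,-0.02,0,0.05,0],
    [0.05,0,0.02,-0.02,0,0.05,0],
    [0.05,0,0.02,-0.02,0,0.05,0],
    [0.05,0,0.02,-0.02,0,0.05,0],
  ],
)

```text
time: 6.38
tcp_pos: [0.428, -0.3261, 0.0417]
ee_rot: [-1.548, -0.309, 0.311]
force: [-0.4, -0.5, -0.6]
width: 0.478
```

Emit:
drive_tool(
  increments=[
    [0,0,0,0,0,0,0],
    [0,0,0,0,0,0,0],
    [0,0,0,0,0,0,0],
  ],
)

```text
time: 6.75
tcp_pos: [0.4281, -0.3261, 0.0417]
ee_rot: [-1.548, -0.309, 0.311]
force: [0.3, -0.3, 0.4]
width: 0.792
```

```bash
python3 -c "
from go import *
go([.4286,-.3267,-.010],.3958)"
```

```text
t 6.75 turn [-0.005 -0.008 -0.008] shift [ 0.005  0.862 -0.013] tcp [ 0.4281 -0.3261  0.0417] fix [-0.1811 -0.3992] F [ 0.3 -0.3  0.4] w 0.792
```

Emit:
drive_tool(
  increments=[
    [0,0,0,0,0,0,0],
    [0,0,0,0,0,0,0],
    [0,0,0,0,0.25,0,0],
    [0,0,0,0,0.5,0,0],
    [0,0,0,0,0.5,0,0],
  ],
)

```text
time: 7.38
tcp_pos: [0.4264, -0.3246, 0.009]
ee_rot: [-1.544, -0.306, 0.313]
force: [0.1, -0.8, 0.5]
width: 0.996
```

```bash
python3 -c "
from go import *
go([.4286,-.3267,-.010],.3958)"
```

```text
t 7.38 turn [-0.037 -0.008 -0.023] shift [ 0.021  0.317 -0.047] tcp [ 0.4264 -0.3246  0.009 ] fix [-0.1824 -0.3974] F [ 0.1 -0.8  0.5] w 0.996
```

Emit:
drive_tool(
  increments=[
    [0,0,0,0.02,0.16,-0.03,0],
    [-0.03,0,-0.02,0.02,0.31,-0.04,0],
    [-0.03,0,-0.02,0.02,0.31,-0.04,0],
  ],
)

```text
time: 7.75
tcp_pos: [0.4277, -0.3257, -0.0107]
ee_rot: [-1.546, -0.308, 0.311]
force: [0.6, 0.1, 0.5]
width: 1.001
```

```bash
python3 -c "
from go import *
go([.4286,-.3267,-.010],.3958)
sd=manip.capture('side');crop(sd,320,300,430,382,'pics/s6.png')"
```

```text
t 7.75 turn [-0.02  -0.008 -0.009] shift [ 0.008 -0.012 -0.022] tcp [ 0.4277 -0.3257 -0.0107] fix [-0.1814 -0.3987] F [0.6 0.1 0.5] w 1.001
```

View pics/s6.png

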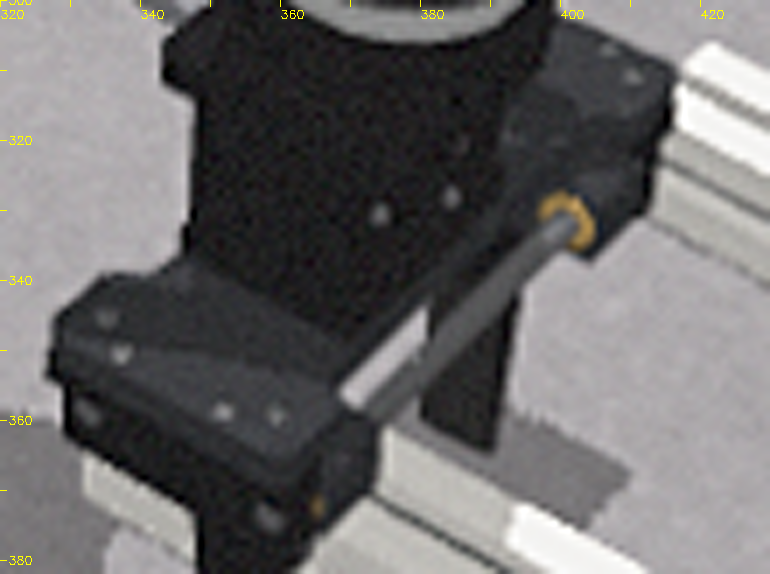

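The fingers now straddle the profile: the near finger passes down its near face at crop (240,560) and the far one goes behind its far top edge. Closing.

Emit:
drive_tool(
  increments=[
    [0,0,0,0,0,0,255],
    [0,0,0,0,0,0,255],
    [0,0,0,0,0,0,255],
    [0,0,0,0,0,0,255],
    [0,0,0,0,0,0,255],
  ],
)

```text
time: 8.43
tcp_pos: [0.4281, -0.3261, -0.01]
ee_rot: [-1.547, -0.309, 0.31]
force: [0.3, -0.2, -0.7]
width: 0.531
```

Emit:
drive_tool(
  increments=[
    [0,0,0,0,0,0,255],
    [0,0,0,0,0,0,255],
    [0,0,0,0,0,0,255],
  ],
)

```text
time: 8.8
tcp_pos: [0.4281, -0.3261, -0.01]
ee_rot: [-1.547, -0.309, 0.31]
force: [0.1, -0.8, -0.3]
width: 0.421
```

```bash
python3 -c "
from go import *
go([.4286,-.3267,-.010],.3958)"
```

```text
t 8.8 turn [-0.012 -0.008 -0.006] shift [ 0.005 -0.    -0.013] tcp [ 0.4281 -0.3261 -0.01  ] fix [-0.1811 -0.3992] F [ 0.1 -0.8 -0.3] w 0.421
```

Gripped: the opening is 0.421 x 95 = 40 mm. I lift slightly and check the load.

Emit:
drive_tool(
  increments=[
    [0,0,0,0,-0.3,0,255],
    [0,0,0,0,-0.8,0,255],
    [0,0,0,0,-1.3,0,255],
    [0,0,0,0,-1.3,0,255],
    [0,0,0,0,-1.3,0,255],
  ],
)

```text
time: 9.43
tcp_pos: [0.4276, -0.3256, 0.0672]
ee_rot: [-1.546, -0.308, 0.311]
force: [-0.8, -0.4, -1.9]
width: 0.419
```

```bash
python3 -c "
from go import *
go(fix(.006,-.108,.06),FY)
print(fix(.006,-.108))
tp=manip.capture('top');sd=manip.capture('side')
crop(tp,430,220,570,325,'pics/t7.png');crop(sd,310,270,450,375,'pics/s7.png')"
```

```text
t 9.43 turn [-0.02   1.298 -0.011] shift [3.947 0.126 4.201] tcp [ 0.4276 -0.3256  0.0672] fix [-0.1815 -0.3986] F [-0.8 -0.4 -1.9] w 0.419
[ 0.549247  -0.0018766  0.       ]
```

View pics/s7.png

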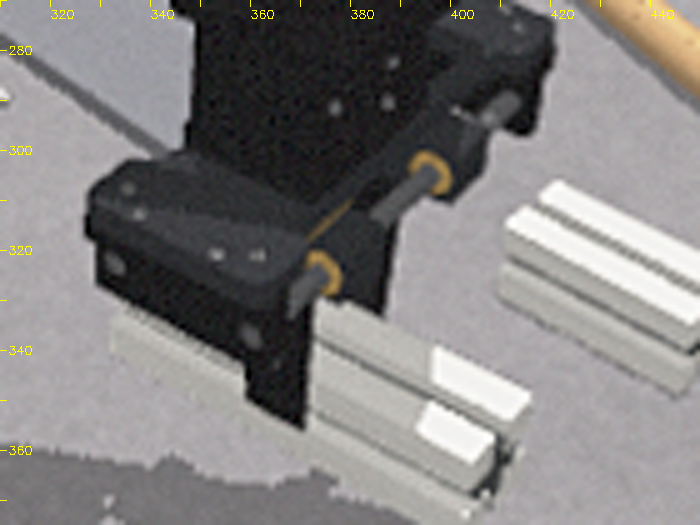

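View pics/t7.png

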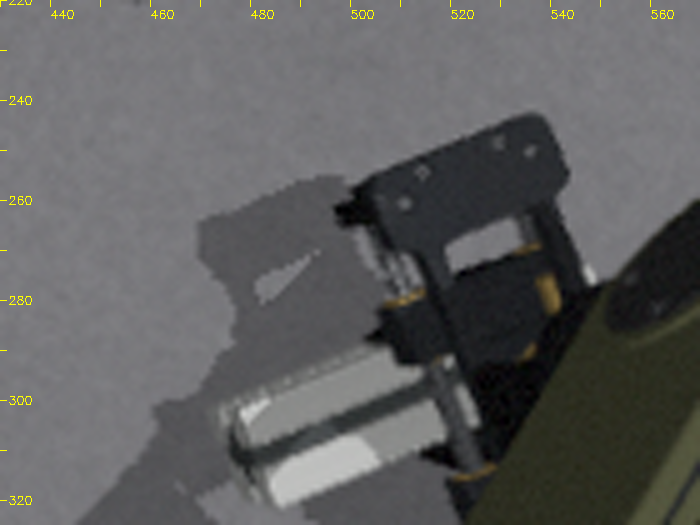

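```bash
cat > est.py <<'E'
from go import *
def est(obs,yaw,z,x0):
    # obs: list (cam,(lx,ly),(u,v)); solve xy, z, yaw of underside centre
    def f(v):
        c,s=np.cos(v[3]),np.sin(v[3])
        return np.concatenate([proj(n,np.array([v[0]+c*a-s*b,v[1]+s*a+c*b,v[2]+h]))-np.array(m) for n,(a,b,h),m in obs]+[[(v[3]-yaw)*200 ]])
    r=least_squares(f,[*x0,z,yaw]);return r.x,f(r.x)
c=lambda u,v,x0,y0,k:np.array([x0+(u+.5)/k-.5,y0+(v+.5)/k-.5])
E
python3 -c "
from est import *
o=[('side',(.02,-.075,.04),c(531,402,310,270,5)),('side',(-.02,-.075,.04),c(484,466,310,270,5)),('top',(.02,.075,.04),c(236,418,430,220,5)),('top',(-.02,.075,.04),c(277,508,430,220,5)),('side',(-.02,.075,0),c(112,352,310,270,5))]
v,r=est(o,.396,.077,[.4276,-.3256]);print(v.round(4),r.round(1))
"
```

```text
[ 0.4281 -0.3265  0.0755  0.397 ] [ 1.  -0.7 -1.8 -0.   0.5 -1.7  0.3  0.3 -0.6  1.   0.2]
```

The held profile measures at (0.428, -0.3265), underside 75 mm, in line with the tool. I transfer it over the bed.

Emit:
drive_tool(
  increments=[
    [0,0.2,0,0.6,-0.1,0.6,255],
    [0,0.5,0,1.2,-0.1,1.2,255],
    [0,0.7,0,1.8,-0.1,1.9,255],
    [0,0.9,0,2.4,-0.1,2.5,255],
    [0,1.1,0,3.0,-0.1,3.2,255],
  ],
)

```text
time: 10.15
tcp_pos: [0.519, -0.077, 0.0712]
ee_rot: [-1.558, -0.184, 0.192]
force: [0.8, 0.9, -3.0]
width: 0.419
```

```bash
python3 -c "
from go import *
go(fix(.006,-.108,.06),FY)"
```

```text
t 10.15 turn [-0.037  0.188 -0.034] shift [0.788 0.189 1.096] tcp [ 0.519  -0.077   0.0712] fix [-0.0395 -0.1751] F [ 0.8  0.9 -3. ] w 0.419
```

Emit:
drive_tool(
  increments=[
    [0,0.1,0,0.4,0,0.5,255],
    [-0.04,0.19,-0.03,0.79,0.1,1.1,255],
    [-0.04,0.19,-0.03,0.79,0.2,1.1,255],
    [-0.04,0.19,-0.03,0.79,0.2,1.1,255],
  ],
)

```text
time: 10.65
tcp_pos: [0.5477, -0.0017, 0.0573]
ee_rot: [-1.564, -0.164, 0.171]
force: [0.3, -0.6, -2.8]
width: 0.417
```

```bash
python3 -c "
from go import *
go(fix(.006,-.108,.06),FY)
tp=manip.capture('top');sd=manip.capture('side')
crop(tp,200,180,420,320,'pics/t8.png');crop(sd,240,190,400,310,'pics/s8.png')"
```

```text
t 10.65 turn [-0.003  0.002 -0.032] shift [ 0.025 -0.045 -0.008] tcp [ 0.5477 -0.0017  0.0573] fix [ 0.0045 -0.1075] F [ 0.3 -0.6 -2.8] w 0.417
```

View pics/t8.png

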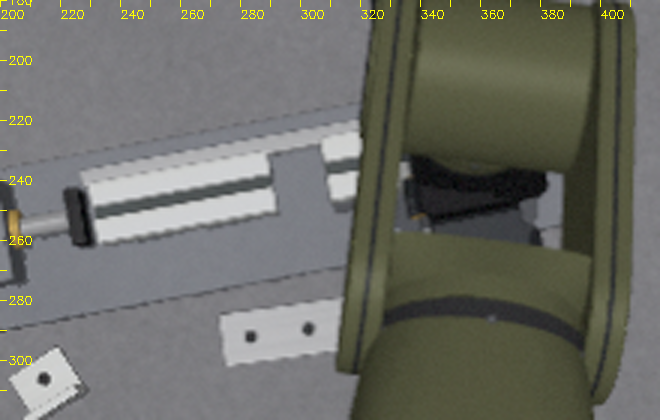

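View pics/s8.png

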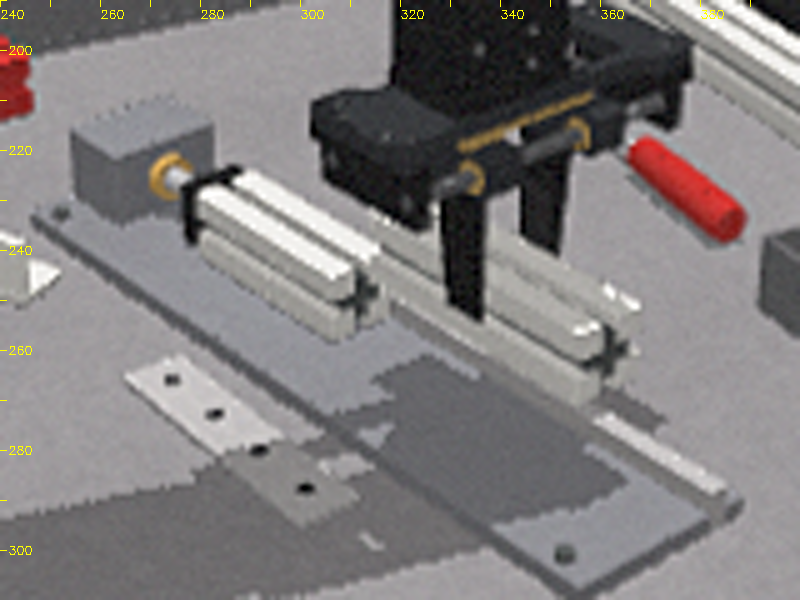

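The top view shows the long profile's front end at image (308,230), about 15 mm behind the seated one at (290,243), and inside the fence. Lowering.

Emit:
drive_tool(
  increments=[
    [0,0,-0.03,0,0.3,0,255],
    [0,0,-0.03,0,0.6,0,255],
    [0,0,-0.03,0,0.75,0,255],
    [0,0,-0.03,0,0.75,0,255],
  ],
)

```text
time: 11.25
tcp_pos: [0.5473, -0.0025, 0.012]
ee_rot: [-1.564, -0.166, 0.167]
force: [0.2, 0.1, -3.0]
width: 0.415
```

```bash
python3 -c "
from go import *
go(fix(.005,-.108,.003),FY)"
```

```text
t 11.25 turn [-0.005 -0.011 -0.005] shift [0.018 0.149 0.004] tcp [ 0.5473 -0.0025  0.012 ] fix [ 0.0039 -0.1082] F [ 0.2  0.1 -3. ] w 0.415
```

Emit:
drive_tool(
  increments=[
    [0,0,0,0.02,0.05,0,255],
    [0,0,0,0.02,0.1,0,255],
    [0,0,0,0.02,0.1,0,255],
  ],
)

```text
time: 11.62
tcp_pos: [0.5484, -0.0023, 0.0059]
ee_rot: [-1.564, -0.166, 0.167]
force: [0.3, -0.6, -2.7]
width: 0.417
```

Emit:
drive_tool(
  increments=[
    [0,0,0,0,0.03,0,255],
    [0,0,0,0,0.03,0,255],
  ],
)

```text
time: 11.88
tcp_pos: [0.5484, -0.0022, 0.0041]
ee_rot: [-1.564, -0.166, 0.167]
force: [0.2, 0.9, -3.0]
width: 0.42
```

```bash
python3 -c "
from go import *
go(fix(.005,-.108,.003),FY)"
```

```text
t 11.88 turn [-0.005 -0.01  -0.005] shift [-0.002  0.019  0.002] tcp [ 0.5484 -0.0022  0.0041] fix [ 0.0051 -0.1081] F [ 0.2  0.9 -3. ] w 0.42
```

Emit:
drive_tool(
  increments=[
    [0,0,0,0,0.02,0,255],
    [0,0,0,0,0.02,0,255],
  ],
)

```text
time: 12.12
tcp_pos: [0.5483, -0.0022, 0.0028]
ee_rot: [-1.564, -0.166, 0.167]
force: [-0.1, 0.2, -2.5]
width: 0.419
```

Emit:
drive_tool(
  increments=[
    [0,0,0,0,0.02,0,255],
    [0,0,0,0,0.02,0,255],
  ],
)

```text
time: 12.38
tcp_pos: [0.5486, -0.0022, 0.002]
ee_rot: [-1.564, -0.166, 0.167]
force: [-0.6, -0.2, -0.5]
width: 0.416
```

```bash
python3 -c "
from go import *
go(fix(.005,-.108,.003),FY)"
```

```text
t 12.38 turn [-0.005 -0.01  -0.004] shift [-0.004 -0.017  0.003] tcp [ 0.5486 -0.0022  0.002 ] fix [ 0.0053 -0.1082] F [-0.6 -0.2 -0.5] w 0.416
```

Bed contact (the weight is unloaded) at a reading of 2 mm, as predicted. I slide toward the fence.

Emit:
drive_tool(
  increments=[
    [0,0,0,0.02,0.01,0,255],
    [0,0,0,0.04,0.01,0,255],
    [0,0,0,0.04,0.01,0,255],
  ],
)

```text
time: 12.75
tcp_pos: [0.5513, -0.0018, 0.002]
ee_rot: [-1.564, -0.166, 0.167]
force: [-2.6, -0.3, 5.0]
width: 0.418
```

Emit:
drive_tool(
  increments=[
    [0,0,0,0.02,0,0,255],
    [0,0,0,0.03,0,0,255],
  ],
)

```text
time: 13.0
tcp_pos: [0.553, -0.0014, 0.002]
ee_rot: [-1.564, -0.166, 0.167]
force: [-3.4, -0.8, 4.0]
width: 0.425
```

Emit:
drive_tool(
  increments=[
    [0,0,0,0.02,0,0,255],
    [0,0,0,0.03,0,0,255],
  ],
)

```text
time: 13.25
tcp_pos: [0.5532, -0.0014, 0.002]
ee_rot: [-1.564, -0.163, 0.171]
force: [-8.3, -2.1, 10.8]
width: 0.416
```

```bash
python3 -c "
from go import *
go(fix(.005,-.108,.003),FY)"
```

```text
t 13.25 turn [-0.004 -0.003 -0.034] shift [-0.083 -0.016  0.006] tcp [ 0.5532 -0.0014  0.002 ] fix [ 0.01   -0.1083] F [-8.3 -2.1 10.8] w 0.416
```

Fence contact is at x = 10.0 mm in the fixture frame, exactly as specified. I ease the load and slide along the fence.

Emit:
drive_tool(
  increments=[
    [0,0,-0.02,-0.01,-0.01,0,255],
    [0,0,-0.02,-0.01,-0.01,0.15,255],
    [0,0,-0.02,-0.01,-0.01,0.3,255],
    [0,0,-0.02,-0.01,-0.01,0.45,255],
    [0,0,-0.02,-0.01,-0.01,0.45,255],
  ],
)

```text
time: 13.88
tcp_pos: [0.5466, 0.0258, 0.0024]
ee_rot: [-1.564, -0.166, 0.17]
force: [-0.1, -0.3, -1.7]
width: 0.417
```

```bash
python3 -c "
from go import *
go(fix(.010,-.073,.002),FY)
tp=manip.capture('top');sd=manip.capture('side')
crop(tp,200,180,420,320,'pics/t9.png');crop(sd,260,200,370,282,'pics/s9.png')"
```

```text
t 13.88 turn [-0.005  0.007 -0.017] shift [0.012 0.006 0.123] tcp [0.5466 0.0258 0.0024] fix [ 0.0093 -0.0804] F [-0.1 -0.3 -1.7] w 0.417
```

View pics/t9.png

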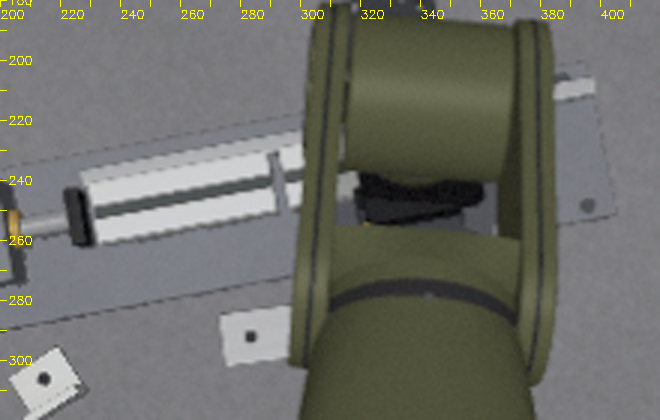

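View pics/s9.png

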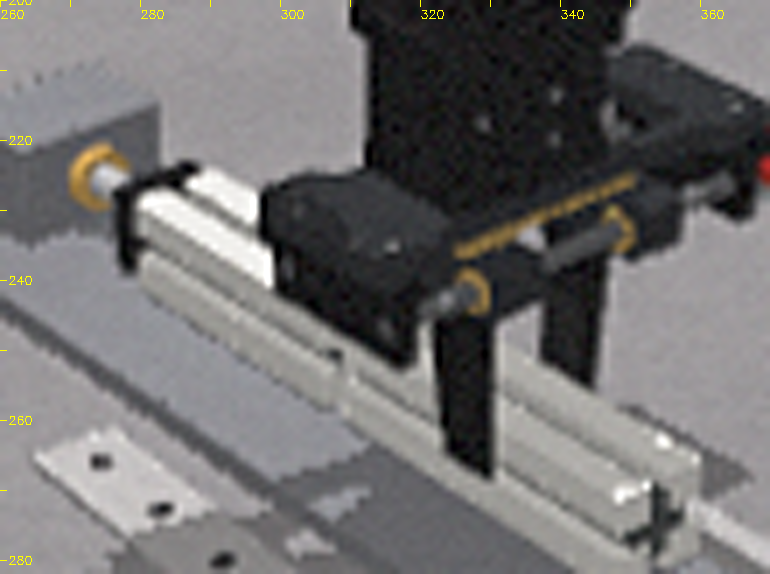

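The top crop shows a gap of about 3 px (7 mm) at image (292,238), and the seated profile looks about 1 mm off the line of the long one. I close the gap gently.

Emit:
drive_tool(
  increments=[
    [0,0,-0.01,0.01,0,0.04,255],
    [0,0,-0.01,0.01,0,0.08,255],
    [0,0,-0.01,0.01,0,0.1,255],
  ],
)

```text
time: 14.35
tcp_pos: [0.5462, 0.0311, 0.0025]
ee_rot: [-1.564, -0.167, 0.168]
force: [-0.1, -0.5, -2.7]
width: 0.42
```

Emit:
drive_tool(
  increments=[
    [0,0,0,0,0,0.03,255],
    [0,0,0,0,0,0.04,255],
  ],
)

```text
time: 14.6
tcp_pos: [0.5456, 0.0336, 0.0026]
ee_rot: [-1.564, -0.167, 0.168]
force: [-0.8, -0.2, -2.0]
width: 0.425
```

```bash
python3 -c "
from go import *
go(fix(.010,-.073,.002),FY)
tp=manip.capture('top');crop(tp,210,200,330,290,'pics/t10.png')"
```

```text
t 14.6 turn [-0.003  0.001 -0.005] shift [ 0.     0.009 -0.007] tcp [0.5456 0.0336 0.0026] fix [ 0.01   -0.0726] F [-0.8 -0.2 -2. ] w 0.425
```

View pics/t10.png

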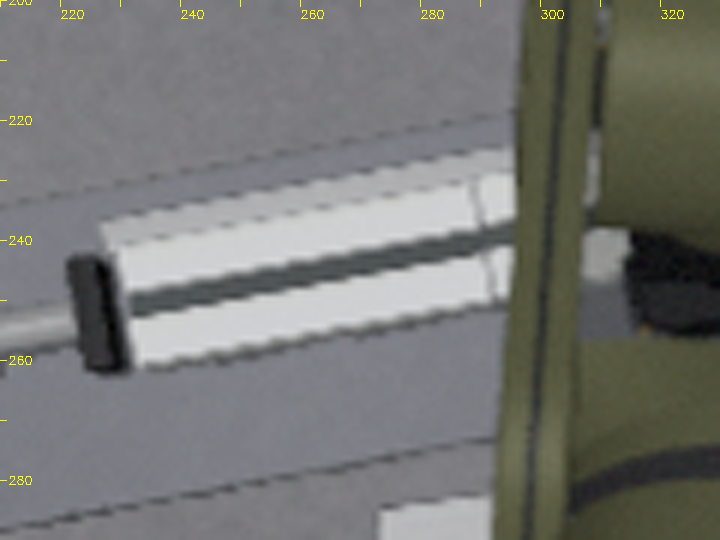

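The gap is closed to a hairline at image (290,243) and the slots are in line. I set the profile down, release it, and then nudge both against the fence before pressing.

Emit:
drive_tool(
  increments=[
    [0,0,0,0,0.02,0,255],
    [0,0,0,0,0.02,0,160],
    [0,0,0,0,0.02,0,100],
    [0,0,0,0,0.02,0,60],
    [0,0,0,0,0.02,0,30],
  ],
)

```text
time: 15.28
tcp_pos: [0.546, 0.0336, 0.0014]
ee_rot: [-1.564, -0.168, 0.168]
force: [0.2, 0.4, -0.7]
width: 0.68
```

Emit:
drive_tool(
  increments=[
    [0,0,0,0,-0.4,0,60],
    [0,0,0,0,-1.0,0,255],
    [0,0,0,0,-1.4,0,255],
    [0,0,0,0,-1.4,0,255],
  ],
)

```text
time: 15.78
tcp_pos: [0.548, 0.0335, 0.0879]
ee_rot: [-1.565, -0.172, 0.163]
force: [0.5, -0.3, -0.1]
width: 0.506
```

```bash
python3 -c "
from go import *
go(fix(-.045,.060,.08),FY);print(infix(atz('top',(205,300),.04)),infix(atz('top',(226,320),.0)))"
```

```text
t 15.78 turn [0.007 0.    0.038] shift [-0.956  0.124  2.219] tcp [0.548  0.0335 0.0879] fix [ 0.0123 -0.0731] F [ 0.5 -0.3 -0.1] w 0.506
[-0.07700829  0.19160117] [-0.1250527   0.16351186]
```

Emit:
drive_tool(
  increments=[
    [0,0,0,-0.3,0,0.7,255],
    [0,0,0,-0.6,0,1.4,255],
    [0,0,0.04,-0.95,0,2.2,255],
    [0,0,0.04,-0.95,0.1,2.2,255],
    [0,0,0.04,-0.95,0.1,2.2,255],
  ],
)

```text
time: 16.4
tcp_pos: [0.4634, 0.1501, 0.0797]
ee_rot: [-1.566, -0.166, 0.17]
force: [0.3, -0.3, 0.6]
width: 0.014
```

Emit:
drive_tool(
  increments=[
    [0,0,0,0,0.4,0,255],
    [0,0,0,0,0.9,0,255],
    [0,0,0,0,1.25,0,255],
    [0,0,0,0,1.25,0,255],
    [0,0,0,0,1.25,0,255],
  ],
)

```text
time: 17.02
tcp_pos: [0.4641, 0.1495, 0.0053]
ee_rot: [-1.566, -0.166, 0.169]
force: [0.1, -0.3, 0.3]
width: 0.005
```

```bash
python3 -c "
from go import *
go(fix(-.018,.060,.003),FY)
tp=manip.capture('top');sd=manip.capture('side')
crop(tp,190,190,410,310,'pics/t11.png');crop(sd,240,200,380,305,'pics/s11.png')"
```

```text
t 17.02 turn [ 0.01  -0.004 -0.015] shift [0.452 0.038 0.034] tcp [0.4641 0.1495 0.0053] fix [-0.0451  0.058 ] F [ 0.1 -0.3  0.3] w 0.005
```

View pics/t11.png

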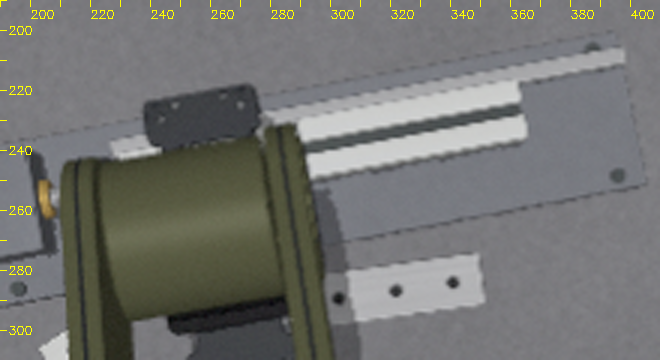

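View pics/s11.png

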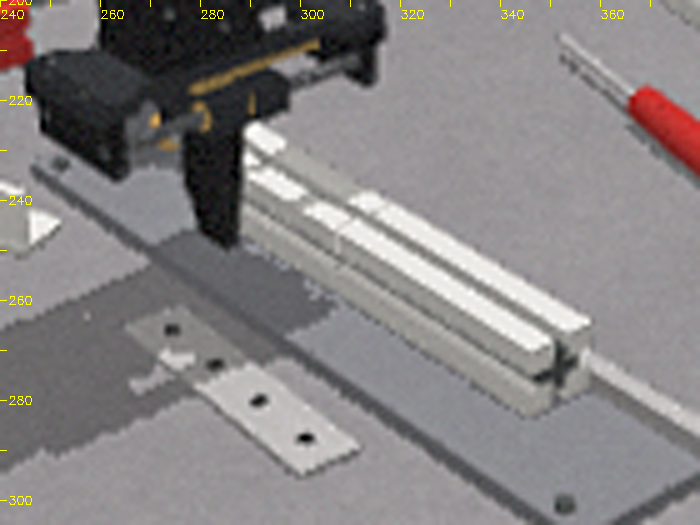

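The profiles lie in line: the joint is at side image (305,248) and the long one is flat on the bed. The shut fingers stand beside the seated profile, so I nudge it toward the fence.

Emit:
drive_tool(
  increments=[
    [0,0,0,0.2,0,0.03,255],
    [0,0,0,0.35,0,0.03,255],
    [0,0,0,0.42,0,0.03,255],
    [0,0,0,0.42,0,0.03,255],
  ],
)

```text
time: 17.62
tcp_pos: [0.4891, 0.1571, 0.0059]
ee_rot: [-1.566, -0.167, 0.168]
force: [0.1, -0.5, -0.5]
width: 0.008
```

Emit:
drive_tool(
  increments=[
    [0,0,0,0.02,0,0,255],
    [0,0,0,0.03,0,0,255],
  ],
)

```text
time: 17.88
tcp_pos: [0.4899, 0.1574, 0.0057]
ee_rot: [-1.566, -0.166, 0.17]
force: [-3.5, -0.7, 1.9]
width: 0.006
```

Emit:
drive_tool(
  increments=[
    [0,0,0,0.02,0,0,255],
    [0,0,0,0.03,0,0,255],
  ],
)

```text
time: 18.12
tcp_pos: [0.4898, 0.1573, 0.0056]
ee_rot: [-1.567, -0.162, 0.174]
force: [-8.5, -1.9, 7.5]
width: 0.0
```

```bash
python3 -c "
from go import *
go(fix(-.018,.060,.003),FY)"
```

```text
t 18.12 turn [ 0.011  0.003 -0.055] shift [ 0.007  0.043 -0.003] tcp [0.4898 0.1573 0.0056] fix [-0.0184  0.0602] F [-8.5 -1.9  7.5] w 0.0
```

The seated profile is firmly at the fence (8.5 N with no travel). Same for the long one.

Emit:
drive_tool(
  increments=[
    [0,0,0.05,-0.25,0,0,255],
    [0,0,0.05,-0.25,0,-0.7,255],
    [0,0,0.05,-0.25,0,-1.4,255],
    [0,0,0.05,-0.25,0,-2.2,255],
    [0,0,0.05,-0.25,0,-2.2,255],
  ],
)

```text
time: 18.75
tcp_pos: [0.5036, 0.0229, 0.0062]
ee_rot: [-1.568, -0.154, 0.175]
force: [0.2, 0.6, 0.7]
width: 0.002
```

```bash
python3 -c "
from go import *
go(fix(-.0186,-.072,.0056),FY)"
```

```text
t 18.75 turn [ 0.015 -0.028 -0.095] shift [0.246 0.007 0.036] tcp [0.5036 0.0229 0.0062] fix [-0.0334 -0.0741] F [0.2 0.6 0.7] w 0.002
```

Emit:
drive_tool(
  increments=[
    [0,-0.03,-0.09,0.15,0,0,255],
    [0,-0.03,-0.09,0.22,0,0,255],
    [0,-0.03,-0.09,0.22,0,0,255],
  ],
)

```text
time: 19.12
tcp_pos: [0.5167, 0.0267, 0.006]
ee_rot: [-1.566, -0.169, 0.17]
force: [-0.3, 0.0, -0.2]
width: 0.002
```

Emit:
drive_tool(
  increments=[
    [0,0,0,0.02,0,0,255],
    [0,0,0,0.03,0,0,255],
  ],
)

```text
time: 19.38
tcp_pos: [0.5183, 0.0275, 0.0059]
ee_rot: [-1.566, -0.169, 0.17]
force: [-0.8, 0.3, 0.5]
width: 0.004
```

Emit:
drive_tool(
  increments=[
    [0,0,0,0.02,0,0,255],
    [0,0,0,0.03,0,0,255],
  ],
)

```text
time: 19.62
tcp_pos: [0.5182, 0.0276, 0.0058]
ee_rot: [-1.566, -0.166, 0.175]
force: [-7.5, -2.0, 7.3]
width: 0.007
```

```bash
python3 -c "
from go import *
go(fix(-.0186,-.072,.0056),FY)"
```

```text
t 19.62 turn [ 0.011  0.022 -0.043] shift [-0.009  0.004  0.011] tcp [0.5182 0.0276 0.0058] fix [-0.0181 -0.0726] F [-7.5 -2.   7.3] w 0.007
```

Both stop at the same fence line (-18.4 and -18.1 mm). I go round to the rear end.

Emit:
drive_tool(
  increments=[
    [0,0,-0.04,-0.25,0,0,255],
    [0,0,-0.04,-0.25,0,-0.6,255],
    [0,0,-0.04,-0.25,0,-1.2,255],
    [0,0,-0.04,-0.25,0,-1.8,255],
    [0,0,-0.04,-0.25,0,-1.85,255],
  ],
)

```text
time: 20.25
tcp_pos: [0.5274, -0.0857, 0.0063]
ee_rot: [-1.566, -0.168, 0.167]
force: [-0.2, 0.6, 0.2]
width: 0.006
```

```bash
python3 -c "
from go import *
go(fix(.010,-.178,.000),FY)"
```

```text
t 20.25 turn [0.014 0.001 0.004] shift [0.718 0.105 0.122] tcp [ 0.5274 -0.0857  0.0063] fix [-0.0331 -0.1853] F [-0.2  0.6  0.2] w 0.006
```

Emit:
drive_tool(
  increments=[
    [0,0,0,0.4,0,0,255],
    [0.1,0,0,0.72,0.1,0,255],
    [0.1,0,0,0.72,0.1,0.05,255],
    [0.1,0,0,0.72,0.1,0.1,255],
    [0.1,0,0,0.72,0.1,0.1,255],
  ],
)

```text
time: 20.88
tcp_pos: [0.5675, -0.0701, 0.0002]
ee_rot: [-1.552, -0.167, 0.169]
force: [0.2, -0.8, -0.4]
width: 0.005
```

```bash
python3 -c "
from go import *
go(fix(.010,-.158,.000),FY)
tp=manip.capture('top');sd=manip.capture('side')
crop(tp,190,190,410,310,'pics/t12.png');crop(sd,270,205,390,295,'pics/s12.png')"
```

```text
t 20.88 turn [-0.087  0.005  0.001] shift [0.011 0.008 0.342] tcp [ 5.675e-01 -7.010e-02  2.000e-04] fix [ 0.0093 -0.1785] F [ 0.2 -0.8 -0.4] w 0.005
```

View pics/t12.png

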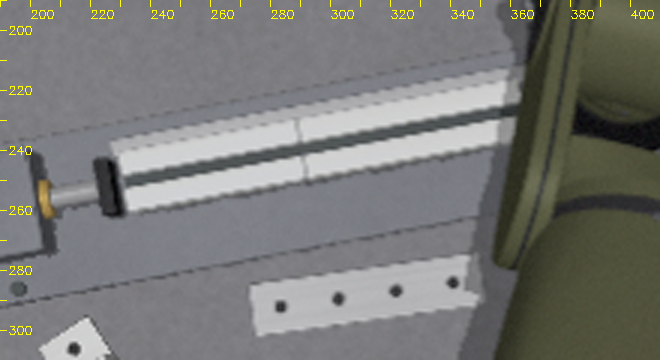

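View pics/s12.png

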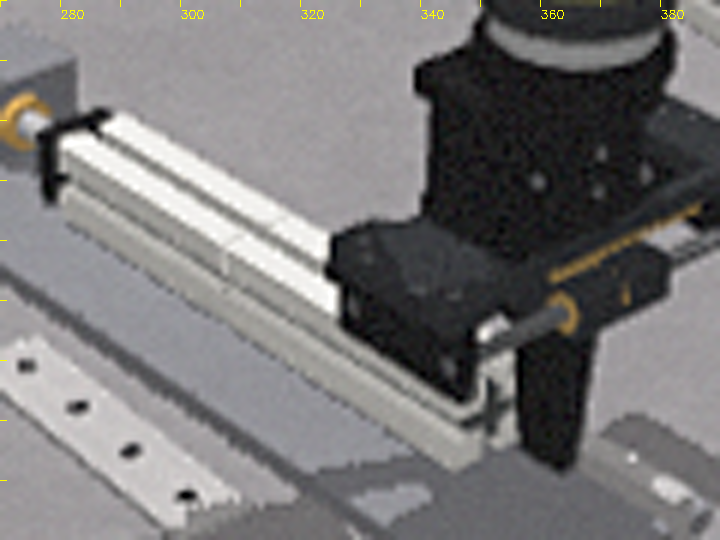

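Top and side views show both profiles collinear and butted (joint at top image (290,240)), with the shut fingers about 20 mm behind the rear end. I advance.

Emit:
drive_tool(
  increments=[
    [0,0,0,0.01,0,0.12,255],
    [0,0,0,0.01,0,0.25,255],
    [0,0,0,0.01,0,0.25,255],
  ],
)

```text
time: 21.35
tcp_pos: [0.5651, -0.055, 0.0006]
ee_rot: [-1.552, -0.168, 0.169]
force: [0.6, -0.5, 0.2]
width: 0.004
```

Emit:
drive_tool(
  increments=[
    [0,0,0,0,0,0.05,255],
    [0,0,0,0,0,0.08,255],
  ],
)

```text
time: 21.6
tcp_pos: [0.564, -0.0502, 0.0006]
ee_rot: [-1.552, -0.168, 0.169]
force: [0.4, -0.9, -0.7]
width: 0.006
```

Emit:
drive_tool(
  increments=[
    [0,0,0,0,0,0.04,255],
    [0,0,0,0,0,0.05,255],
  ],
)

```text
time: 21.85
tcp_pos: [0.5635, -0.0476, 0.0007]
ee_rot: [-1.553, -0.168, 0.169]
force: [0.7, -2.0, -0.8]
width: 0.007
```

Emit:
drive_tool(
  increments=[
    [0,0,0,0,0,0.04,255],
    [0,0,0,0,0,0.05,255],
  ],
)

```text
time: 22.1
tcp_pos: [0.5628, -0.0446, 0.0006]
ee_rot: [-1.553, -0.168, 0.169]
force: [0.4, -1.8, -0.8]
width: 0.004
```

```bash
python3 -c "
from go import *
go(fix(.010,-.158,.000),FY)"
```

```text
t 22.1 turn [-0.08   0.01   0.003] shift [-0.003  0.009 -0.089] tcp [ 0.5628 -0.0446  0.0006] fix [ 0.0102 -0.1526] F [ 0.4 -1.8 -0.8] w 0.004
```

Emit:
drive_tool(
  increments=[
    [0,0,0,0,0,0.04,255],
    [0,0,0,0,0,0.06,255],
  ],
)

```text
time: 22.35
tcp_pos: [0.562, -0.041, 0.0006]
ee_rot: [-1.553, -0.168, 0.169]
force: [0.8, -1.9, -1.7]
width: 0.006
```

Emit:
drive_tool(
  increments=[
    [0,0,0,0,0,0.04,255],
    [0,0,0,0,0,0.06,255],
  ],
)

```text
time: 22.6
tcp_pos: [0.5613, -0.038, 0.0007]
ee_rot: [-1.554, -0.169, 0.169]
force: [0.7, -5.4, -2.0]
width: 0.004
```

```bash
python3 -c "
from go import *
go(fix(.010,-.140,.000),FY)
tp=manip.capture('top');crop(tp,190,190,310,280,'pics/t13.png')"
```

```text
t 22.6 turn [-0.07   0.014  0.005] shift [-0.003  0.013  0.097] tcp [ 0.5613 -0.038   0.0007] fix [ 0.0102 -0.1458] F [ 0.7 -5.4 -2. ] w 0.004
```

View pics/t13.png

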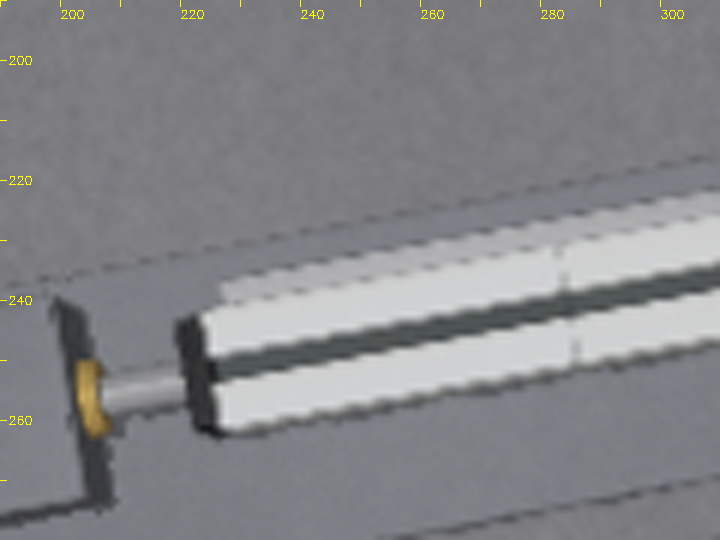

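The profile now touches the pad, which has started to sink (pad at image (224,252)). At 5.4 N, about 6.5 mm more is needed.

Emit:
drive_tool(
  increments=[
    [0,0,0,0,0,0.03,255],
    [0,0,0,0,0,0.06,255],
  ],
)

```text
time: 22.9
tcp_pos: [0.5608, -0.0355, 0.0008]
ee_rot: [-1.557, -0.169, 0.169]
force: [1.8, -8.5, -1.1]
width: 0.005
```

Emit:
drive_tool(
  increments=[
    [0,0,0,0,0,0.03,255],
    [0,0,0,0,0,0.03,255],
    [0,0,0,0,0,0.03,255],
  ],
)

```text
time: 23.28
tcp_pos: [0.5607, -0.035, 0.001]
ee_rot: [-1.559, -0.17, 0.169]
force: [1.9, -7.6, -2.1]
width: 0.002
```

```bash
python3 -c "
from go import *
f=[]
for i in range(8):
  manip.capture('top'); f.append(manip.read_state()['force'])
print(np.mean(f,0).round(2),np.std(f,0).round(2))
go(fix(.010,-.140,.000),FY)"
```

```text
[ 1.59 -7.47 -2.22] [0.49 0.51 0.32]
t 23.68 turn [-0.037  0.019  0.008] shift [-0.003  0.016  0.047] tcp [ 0.5607 -0.035   0.001 ] fix [ 0.0102 -0.1428] F [ 1.5 -7.4 -2.1] w 0.004
```

Emit:
drive_tool(
  increments=[
    [0,0,0,0,0,0.04,255],
    [0,0,0,0,0,0.08,255],
    [0,0,0,0,0,0.08,255],
  ],
)

```text
time: 24.05
tcp_pos: [0.5602, -0.0322, 0.0012]
ee_rot: [-1.563, -0.171, 0.169]
force: [1.0, -9.7, -1.7]
width: 0.005
```

```bash
python3 -c "
from go import *
f=[]
for i in range(8):
  tp=manip.capture('top'); f.append(manip.read_state()['force'])
f=np.array(f);print(f.mean(0).round(2),'push',(-(f@[-.212,.977,0])).round(1))
go(fix(.010,-.140,.000),FY)"
```

```text
[ 1.41 -9.56 -1.94] push [ 9.1 10.   9.6  9.8  9.8 10.   9.1  9.6]
t 24.45 turn [-0.011  0.023  0.009] shift [-0.004  0.02  -0.001] tcp [ 0.5601 -0.0322  0.0012] fix [ 0.0102 -0.14  ] F [ 1.5 -9.5 -1.6] w 0.007
```

Emit:
drive_tool(
  increments=[
    [0.05,0,0,0,0,0.04,255],
    [0.08,0,0,0,0,0.07,255],
    [0.08,0,0,0,0,0.07,255],
  ],
)

```text
time: 24.82
tcp_pos: [0.5598, -0.0306, 0.0015]
ee_rot: [-1.556, -0.171, 0.17]
force: [1.7, -10.8, -2.1]
width: 0.005
```

```bash
python3 -c "
from go import *
f=[]
for i in range(8):
  tp=manip.capture('top'); f.append(manip.read_state()['force'])
f=np.array(f);print(f.mean(0).round(2),'push',(-(f@[-.212,.977,0])).round(1))
go(fix(.010,-.140,.000),FY)
sd=manip.capture('side')
cv2.imwrite('pics/tfull.png',tp);crop(tp,190,190,310,280,'pics/t14.png');crop(sd,260,205,380,295,'pics/s14.png')"
```

```text
[  1.51 -11.32  -2.5 ] push [11.6 10.8 11.7 12.1 11.5 11.6 11.4 10.3]
t 25.23 turn [-0.057  0.028  0.012] shift [-0.005  0.025 -0.028] tcp [ 0.5599 -0.0306  0.0015] fix [ 0.0103 -0.1383] F [  1.9 -10.2  -1.9] w 0.008
```

View pics/t14.png

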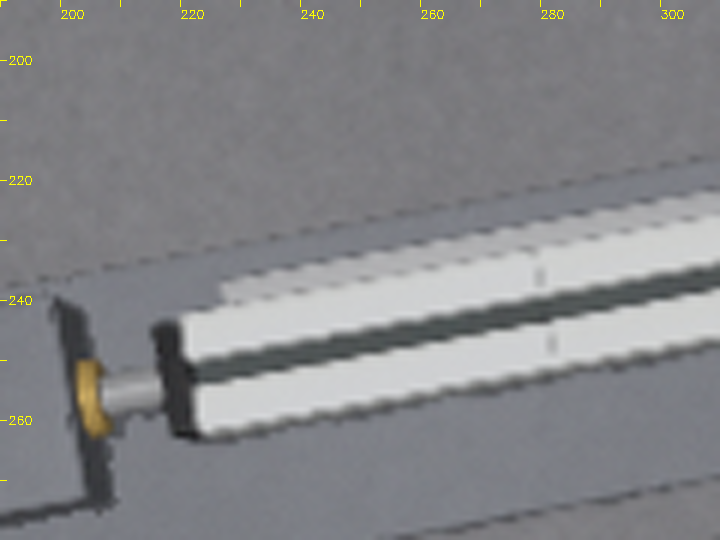

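View pics/s14.png

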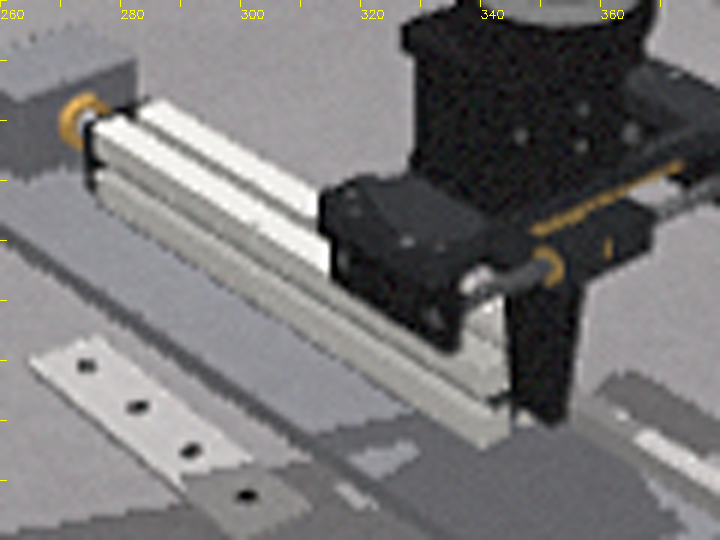

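Push is about 11.4 N (spring plus friction), with the pad about 10 mm in, well short of its end. The tool sees about 2 N downward, meaning the fingertip friction is lifting the rear end a little. I lower the tool slightly so that it bears down instead, keeping the push.

Emit:
drive_tool(
  increments=[
    [0,0,0,0,0.02,0.042,255],
    [0,0,0,0,0.03,0.042,255],
    [0,0,0,0,0.03,0.042,255],
  ],
)

```text
time: 25.65
tcp_pos: [0.5599, -0.0308, 0.0007]
ee_rot: [-1.561, -0.172, 0.171]
force: [-0.4, -12.0, 2.2]
width: 0.004
```

```bash
cat > chk.py <<'E'
from go import *
f=[]
for i in range(8):
  tp=manip.capture('top'); f.append(manip.read_state()['force'])
f=np.array(f);print(f.mean(0).round(2),'push',(-(f@[-.212,.977,0])).mean().round(2))
go(fix(.010,-.140,.000),FY)
E
python3 chk.py
```

```text
[ -0.62 -11.7    1.99] push 11.3
t 26.05 turn [-0.022  0.035  0.011] shift [-0.005  0.012 -0.025] tcp [ 0.5599 -0.0308  0.0007] fix [ 0.0103 -0.1385] F [ -0.6 -11.4   1.9] w 0.003
```

Now it bears down with 2 N and slightly toward the fence, with the push at 11.3 N. Final measurement of both profiles and the bystanders.

Run:
```python
from h import *
tp=manip.capture('top');sd=manip.capture('side')
cv2.imwrite('pics/tf.png',tp);cv2.imwrite('pics/sf.png',sd)
crop(sd,260,205,380,295,'pics/s15.png');crop(tp,190,190,390,300,'pics/t15.png')
```

View pics/s15.png

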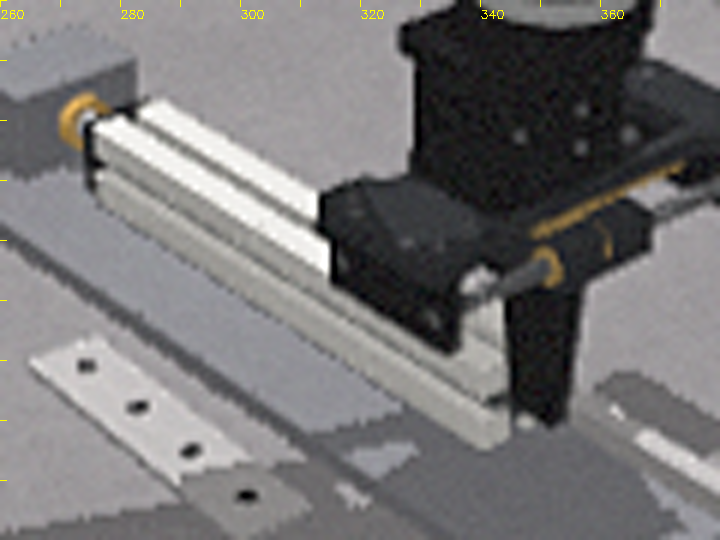

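View pics/t15.png

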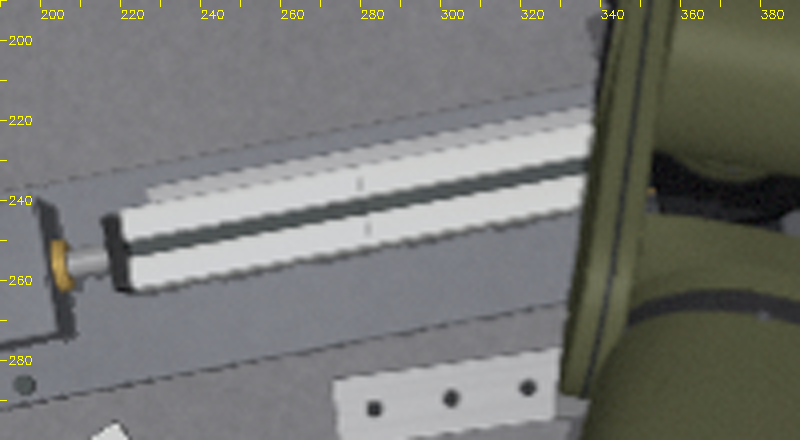

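View pics/tf.png

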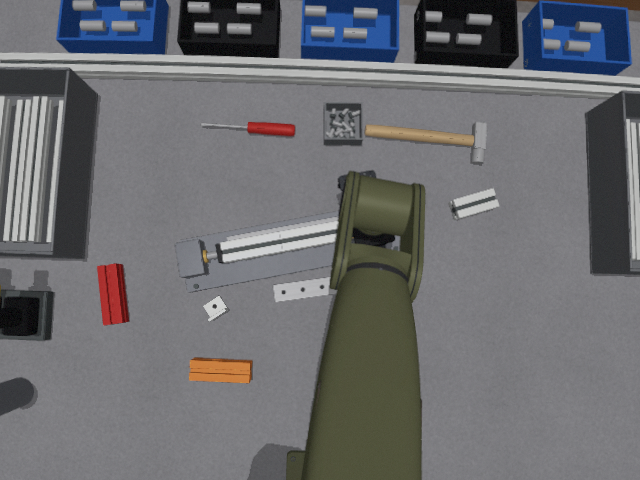

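Top view: both profiles are in line along the fence (joint at (280,241), pad at (217,254)), and the bystanders are at their starting pixels. Last, the pad travel in numbers and one more force reading.

```bash
python3 - <<'E'
from go import *
for nm,p,z in[('joint a',(279.9,235.9),.052),('joint b',(281.9,247.2),.052),('seat +y +x',(220,243),.052),('seat +y -x',(223,262.5),.052),('pad back lo now',(219.2,262.5),.05),('pad back lo before',(224.2,262),.05),('pad back up now',(215.3,244.1),.05),('pad back up before',(221.3,243.3),.05)]:
    print(nm,infix(atz('top',p,z)).round(4))
E
python3 chk.py
```

```text
joint a [0.021  0.0217]
joint b [-0.002   0.0217]
seat +y +x [0.0286 0.1413]
seat +y -x [-0.0107  0.1419]
pad back lo now [-0.0092  0.1497]
pad back lo before [-0.01    0.1397]
pad back up now [0.0284 0.1512]
pad back up before [0.0278 0.1392]
[ -0.28 -11.93   2.22] push 11.6
t 26.55 turn [-0.022  0.034  0.011] shift [-0.005  0.012 -0.024] tcp [ 0.5599 -0.0308  0.0007] fix [ 0.0103 -0.1385] F [ -0.5 -12.3   1.9] w 0.008
```

```bash
python3 -c "
from bench import manip
print(manip.close_job())"
```

```text
the job is handed in; nothing more can be done
None
```

The long profile is on the bed along the fence, butted against the seated one, and the arm is still pressing both into the sprung stop. I handed the job in at about 26.6 s of the 51 s allowed.

**What I did:** I set the long profile on the bed, slid it to the fence and closed the gap. Then I released it, nudged each profile against the fence, and pushed on the long profile's rear end with shut fingers.

**Last checks:**
- **Push:** It held steady at 11.3–11.6 N at the wrist, of which about 1.5 N is friction, so roughly 10 N on the stop.
- **Stop travel:** The pad is in 10–12 mm by the camera and about 10 mm by force, well short of the 23 mm limit.
- **Joint and fence:** The top view shows the joint closed and both profiles in line. When nudged, both stopped at the same fence line to within 0.3 mm.
- **Flatness:** Both look flat on the bed. While I was pressing, fingertip friction pulled up on the rear end with about 2 N, so I lowered the tool and it now bears down with about 2 N. The gripper hides the rear end from above, so flatness there rests on the side view and the force.
- **Other things:** Everything in view of the top camera is where it started. The far end of the joining plate is hidden behind the arm.

**What disagreed:** The real fingertips sit about 26 mm above the reported tool point. My first grasp therefore closed on air above the long profile, without moving it. I found the offset by touching its top face with about 13 N, corrected for it, and the second grasp held.

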